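Pin the split carving block and hold it in the ratchet clamp

ROBOT

A 6-joint arm with a two-finger parallel gripper is mounted at the origin on the work surface. World frame = base frame: x ahead of the robot, y to its left, z up, the work surface at z = 0. Lengths are in m, angles in rad, forces in N, time in s.
With the tool pointing down it reaches from about 0.425 to 0.95 m from the base axis. Payload 3.5 kg.
Tool frame: the origin (TCP) lies midway between the tips of the shut fingers; the grasp point (between the pads) lies 19 mm behind it; z points along the fingers, y is the line along which they close (so a half turn about z gives the same grasp; the last joint's range is limited). The gripper opens to 85 mm and grips with 20 to 120 N. Pads are 22 mm wide; open, the fingers measure 114 mm over their backs; the gripper's body (76 mm by 85 mm) begins 54 mm behind the grasp point. The pads swing forward as they close: fully open they stand 13 mm farther back than shut.
Start: joints at [-1.39, 0.286, 1.577, -0, 1.279, -0.15], TCP at [0.219, -0.638, 0.209] pointing down, gripper open.
Joint ranges: [-2.77, 2.77], [-0.9, 2.22], [0.21, 2.48], [-1.53, 4.67], [0.24, 2.81], [-2.84, 2.84]. Speed limits (rad/s): [2.79, 2.79, 3.14, 3.14, 3.14, 3.14].

INTERFACE

Orientations are given as a unit quaternion [x, y, z, w].
In Python, from plant import ctrl gives the robot as it stands.
- The arm moves only by the tool send_rows, never from a script. Its argument "series" is a list that holds one entry, the list of rows, each a list of 7 numbers: the shift along the tool's x, y, z in cm, then the turn, a rotation vector about the tool's x, y, z in rad, then the opening, from -1 (shut) to 1 (fully open). In form: [[[x, y, z, rx, ry, rz, jaw], ...]]. A call has 1 to 10 rows; each row shifts and turns the commanded pose from where the row before left it, along the tool's axes as they then stand; what a row does not reach is not made up. A row lasts 1/8 s, in which the tool goes at most 62.5 mm and 10.7 degrees, less where a joint would pass 70% of its speed; a pose out of reach is approached as far as the arm can. A call is refused whole if a number of a shift passes 6.25 or a number of a turn 0.188, either way. A call with a gripper value outside its range is refused whole. The fingers move at their own pace and stop on an object; "force" is the grip in N (left out, the last holds). Time passes only in rows, so rows that do not move let the fingers close. It gives the time, the measured TCP pose, the force, the opening and the grip force at its end, in the units of the state.
- ctrl.get_state(): the state, without advancing time (a new reading comes with each control period).
- ctrl.read_camera(name): name is "scene" or "top" or "wrist"; returns a dict with "img" (480x640x3 uint8, red, green, blue), "fx", "fy", "cx", "cy" (pixels), "k1" (the pictures are not rectified: a ray, as slopes to the right and down, at radius r is drawn at 1 + k1 r^2 times it, then the intrinsics apply), "R" (3x3) and "t" (3): a world point X has camera coordinates R X + t; the wrist camera has in their place "hand_eye" (4x4, takes a point from camera to tool coordinates, whose origin is the TCP and whose axes are the flange's). Camera axes: x right, y down, z forward; pixel columns grow to the right and rows downward; lengths in m; the calibration is good to about 2 mm. A picture is of the moment at which its call begins: read the wrist's pose just before it. There is no depth.
- ctrl.sign_off(): hands the job in; it is judged then, once.
The state is a dict: "time": time; "qpos": joint angles; "dq": joint speeds; "joint_efforts": joint torques, N m; "eef_pos": TCP position; "tcp_rot": TCP orientation; "contact_force": force on the tool from outside, world axes, zero at the start; "wrist_torque": the same for the moment, N m; "opening": opening from 0.0 (shut) to 1.0 (fully open); "finger_force": force on a finger pad.
Only numpy, scipy, OpenCV 4.12 (cv2) and the standard library are available. Lean on these libraries where they do the work, as an engineer would, in place of code of your own. Each camera call takes 0.05 s, during which the arm holds its last target. There are 200 camera calls.

TASK

I am mending a small wooden carving block on the kitchen counter: put the two dowels all the way into the bores of the block that match their thickness. Then pump the handle of the ratchet clamp, without pushing the jaw itself, until the sprung rubber pad holds the block against the fixed jaw with the pad squeezed about half-way into its travel, never bottomed. Finish while still holding the handle pushed, and touching nothing else, so that the pad stays squeezed; leave the mug, jar and bowl where they are.

Things in the scene. Friction and masses are not known exactly. Their poses are not given: they have to be found in the camera images.
- clamp: One-hand ratchet clamp, dark steel, fixed to the counter. Base plate 110 mm wide, 12 mm thick, x -215 to +205 mm. Origin at counter height; +x is the closing direction, z up. Fixed jaw: face at x +170, 100 mm wide, top at z 68. Moving jaw, toothed bar and lever lie on y = 0. The lever pivots about y at x -100, z 20 mm; the jaw moves some 50 mm per rad of it.
- fixed_jaw_face (a point): Middle of the fixed jaw's face, 42 mm above the counter (clamp x +170 mm).
- jaw (a joint): Slide of the moving jaw along clamp +x, m; at value q the free pad's front is at clamp x = 20 mm + q; end stop 0.112. The handle drives it forward over 8 mm teeth (up to 8 mm lost motion a stroke). A 4 N brake keeps it when the handle swings back, but the squeezed pad pushes it back: firm clamping needs the handle held.
- pad (a joint): How far the rubber pad is pushed back into the jaw head, m: 0 free, 0.014 bottomed. Its spring is 2 N per mm, so 0.006 to 0.007 (half-way) is 12 to 14 N on the block.
- pad_front (a point): Middle of the front face of the black rubber pad (8 x 50 x 48 mm), 42 mm above the counter, on the moving jaw's sprung stem; it faces clamp +x. Behind it the steel jaw head, 24 x 54 x 52 mm, top at 68 mm.
- trigger (a joint): Angle of the handle lever, rad. 0: at rest, leaning 0.3 rad back from upright (to clamp -x); grows as it is pushed towards clamp +x (the block), stop at 0.6. A light spring returns it. At 140 mm above the counter a free stroke takes 3 to 4 N, plus some 0.4 N per newton of clamping: about 9 N with the pad half-way in.
- handle_top (a point): Top end of the lever's upright black round grip, on its axis, 162 mm from the pivot. The grip is 18 mm across and 74 mm long, clear above its steel fork: it spans about 105 to 180 mm above the counter. The point's z runs along the lever.
- block: Brown wooden block 60 (x) x 110 (y) x 60 mm tall, loose, standing on the clamp's base plate between the jaws, its x along the clamp's, 0 to 8 mm short of the fixed jaw. Origin at the centre of its underside. Two blind bores from above, 40 mm deep (floor 20 mm above the underside).
- block_hole0 (a point): Mouth of the wide bore, 23 mm across, at block y +28 mm, in the top face.
- block_hole1 (a point): Mouth of the narrow bore, 17 mm across, at block y -28 mm, in the top face.
- stand: White holder 70 x 130 x 30 mm fixed on the counter with two 22 mm sockets 18 mm deep, at its y +32 and -32 mm; a dowel stands upright in each, either one in either socket. Origin at the centre of its underside.
- thick_dowel: Plain wooden dowel, 20 mm diameter, 80 mm long, upright in the stand. Origin at the centre of its foot, z along it. Home in its bore it stands 40 mm proud of the block.
- thin_dowel: Plain wooden dowel, 14 mm diameter, 80 mm long, upright in the stand. Origin at the centre of its foot, z along it. Home in its bore it stands 40 mm proud of the block.
- mug: White mug, 80 mm across, 90 mm tall, bystander. Origin under its centre.
- jar: Glass jar with lid, 60 mm across, 100 mm tall, bystander. Origin under its centre.
- bowl: Blue bowl, 120 mm across, 50 mm tall, bystander. Origin under its centre.

How it is judged:
On the way, in this order (a step that is already met when the one before it is completed fails the run):
1. both dowels are home in their matching bores and let go (z of each of thick_dowel, thin_dowel in the frame of block below 0.025 m and horizontal distance between thick_dowel and block_hole0 below 0.005 m and angle between each of thick_dowel, thin_dowel's own z axis and vertical below 0.12 rad and horizontal distance between thin_dowel and block_hole1 below 0.005 m and contact force between the fingers and thick_dowel below 0.5 N and contact force between the fingers and thin_dowel below 0.5 N), for 0.2 s.
2. the pad presses the block (value of joint pad between 0.003 and 0.01 m and contact force between pad and block above 5 N), for 0.2 s.
At the end, for the whole second after the job is handed in: Each dowel is in its matching bore (within 5 mm of floor and axis, tilt under 0.12 rad); the block is within 3 mm of the fixed jaw; the pad presses it with over 5 N, squeezed 3 to 10 of its 14 mm; the robot still pushes the handle (over 1 N), off its rest, touching neither jaw nor block; all still (all of step 2 and z of each of thick_dowel, thin_dowel in the frame of block below 0.025 m and horizontal distance between thick_dowel and block_hole0 below 0.005 m and angle between each of thick_dowel, thin_dowel's own z axis and vertical below 0.12 rad and horizontal distance between thin_dowel and block_hole1 below 0.005 m and contact force between any of the fingers, the arm and trigger above 1 N and value of joint trigger above 0.03 rad and contact force between each of the arm, the fingers and jaw below 0.5 N and contact force between each of the arm, the fingers and block below 0.5 N and x of fixed_jaw_face in the frame of block below 0.033 m and velocity of joint trigger below 0.05 rad/s and linear speed of block below 0.02 m/s); the arm keeps its last pose, push and grip.
It fails at once if The pad was driven to its stop and crushed the block (squeezed over 12.5 mm) (value of joint pad above 0.0125 m).
It fails at once if The moving jaw was pushed directly by the robot (contact force between any of the arm, the fingers and jaw above 3 N).
It fails at once if The white mug was moved over 30 mm (distance of mug from where it was at the start of the episode above 0.03 m).
It fails at once if The glass jar was moved over 30 mm (distance of jar from where it was at the start of the episode above 0.03 m).
It fails at once if The blue bowl was moved over 30 mm (distance of bowl from where it was at the start of the episode above 0.03 m).
It also fails if it takes over 72 s, if anything falls off the work surface, if the arm or the gripper's body presses on something with over 40 N, if the wrist force passes 120 N, or if a joint passes its speed limit or range.

## Working session

There is one attempt and no reset: what is moved stays moved. The work goes in short steps, Python scripts to look and compute and a tool call to move; the robot and the scene stay as the last step left them, time stands still between calls to the robot, and variables do not carry over. Pictures are saved under pics/ and viewed, at most 10 in all, crops included, and the job is handed in when it is done.

Besides the shell and the picture viewer there is one more tool, called after "Call:" by a JSON object that holds its "method" and its "body", one argument or row to a line. send_rows: Moves the arm, as the interface text tells. Its arguments: {"type":"object","properties":{"series":{"type":"array"},"force":{"type":"number"}},"required":["series"]}

```bash
mkdir -p pics; ls; cat > h.py <<'E'
import numpy as np, cv2
from scipy.spatial.transform import Rotation as Rn
from plant import ctrl
def cam(name):
    s=ctrl.get_state(); c=ctrl.read_camera(name)
    if 'hand_eye' in c:
        he=np.array(c['hand_eye']); T=np.eye(4); T[:3,:3]=Rn.from_quat(s['tcp_rot']).as_matrix(); T[:3,3]=s['eef_pos']
        M=np.linalg.inv(T@he); c['R']=M[:3,:3]; c['t']=M[:3,3]
    c['R']=np.array(c['R']); c['t']=np.array(c['t'])
    return c
def ray(c,u,v):
    d=np.array([(u-c['cx'])/c['fx'],(v-c['cy'])/c['fy']]); x=d.copy()
    for _ in range(20): x=d/(1+c['k1']*(x@x))
    r=c['R'].T@np.array([x[0],x[1],1.]); return -c['R'].T@c['t'], r/np.linalg.norm(r)
def onz(c,u,v,z):
    o,r=ray(c,u,v); return o+r*(z-o[2])/r[2]
def tri(c1,p1,c2,p2):
    o1,r1=ray(c1,*p1); o2,r2=ray(c2,*p2)
    s=np.linalg.lstsq(np.c_[r1,-r2],o2-o1,rcond=None)[0]
    a=o1+s[0]*r1; b=o2+s[1]*r2; return (a+b)/2, np.linalg.norm(a-b)
def proj(c,X):
    p=c['R']@np.array(X)+c['t']; x=p[:2]/p[2]; x=x*(1+c['k1']*(x@x)); return np.array([c['fx']*x[0]+c['cx'],c['fy']*x[1]+c['cy']])
def save(c,n): cv2.imwrite('pics/'+n,cv2.cvtColor(c['img'],cv2.COLOR_RGB2BGR))
def st():
    s=ctrl.get_state()
    for k in ['time','eef_pos','tcp_rot','qpos','contact_force','opening','finger_force']: print(k,np.round(s[k],4))
E
python3 - <<'E'
from h import *
st()
for n in ['scene','top','wrist']:
    c=cam(n); save(c,n+'0.png'); print(n,c['fx'],c['k1'],np.round(-c['R'].T@c['t'],3),np.round(c['R'],2).tolist())
    np.savez('pics/'+n+'0.npz',**c)
E
```

```text
pics
time 0.0
eef_pos [ 0.2191 -0.6377  0.2078]
tcp_rot [ 0.9864  0.1646 -0.     -0.0012]
qpos [-1.39    0.2872  1.5782 -0.      1.2786 -0.15  ]
contact_force [ 0.2901 -0.4207 -0.5714]
opening 0.9996
finger_force 0.0
scene 480.48810241748924 -0.017387761060143503 [1.2   0.439 1.011] [[-0.54, 0.84, -0.0], [0.65, 0.42, -0.64], [-0.53, -0.35, -0.77]]
top 550.22216123536 -0.05302739549434915 [0.393 0.037 1.635] [[0.01, -1.0, 0.01], [-0.99, -0.01, -0.14], [0.14, -0.01, -0.99]]
wrist 349.4348649380327 -0.05529844020164331 [ 0.295 -0.611  0.373] [[0.33, -0.95, -0.0], [-0.9, -0.31, 0.31], [-0.3, -0.1, -0.95]]
```

View pics/top0.png

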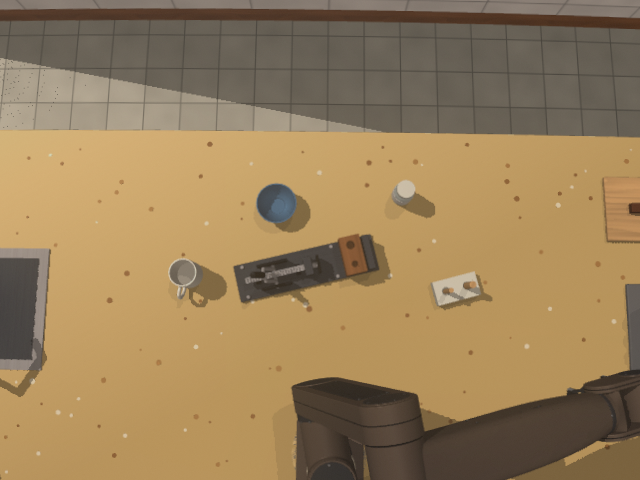

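View pics/scene0.png

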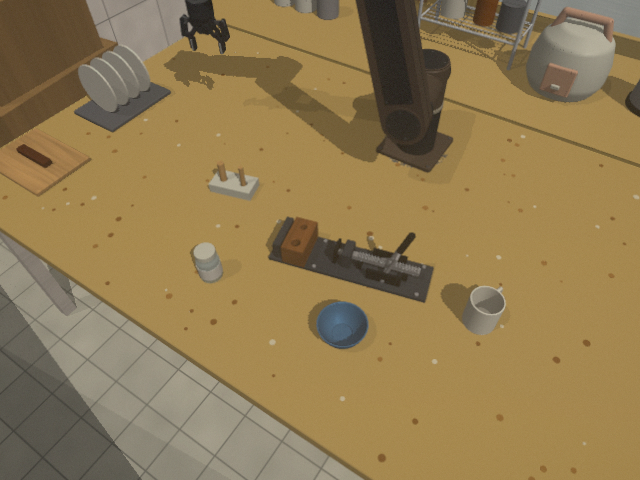

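The top view shows the clamp from (237,280) to (378,255) with the block at (353,255). The stand is at (457,289) with dowels near (447,291) and (468,286), the bowl at (277,204), the jar at (404,192) and the mug at (183,273). The scene view agrees: block at (300,240), stand at (234,183), handle top at (410,237). Next I'll enlarge crops.

```bash
python3 - <<'E'
from h import *
T=cv2.imread('pics/top0.png'); S=cv2.imread('pics/scene0.png')
def cr(I,x,y,k,w=400,h=300): return cv2.resize(I[y:y+h//k,x:x+w//k],(w,h),interpolation=cv2.INTER_CUBIC)
m=np.vstack([np.hstack([cr(T,325,228,5),cr(T,420,265,5)]),np.hstack([cr(S,265,205,5),cr(S,200,150,5)])])
cv2.imwrite('pics/m1.png',m)
t=dict(np.load('pics/top0.npz')); s=dict(np.load('pics/scene0.npz'))
# brown/white masks
hsv=cv2.cvtColor(T,cv2.COLOR_BGR2HSV)
for (x,y) in [(345,245),(360,268),(440,300),(475,280),(447,290),(447,291),(468,285),(353,242),(300,320)]: print((x,y),hsv[y,x])
E
```

```text
(345, 245) [ 13 149 130]
(360, 268) [ 13 153 130]
(440, 300) [ 19  45 186]
(475, 280) [ 19  46 201]
(447, 290) [ 16 125 133]
(447, 291) [ 16 124 125]
(468, 285) [ 16 127 131]
(353, 242) [ 14 145 104]
(300, 320) [ 18 126 188]
```

View pics/m1.png

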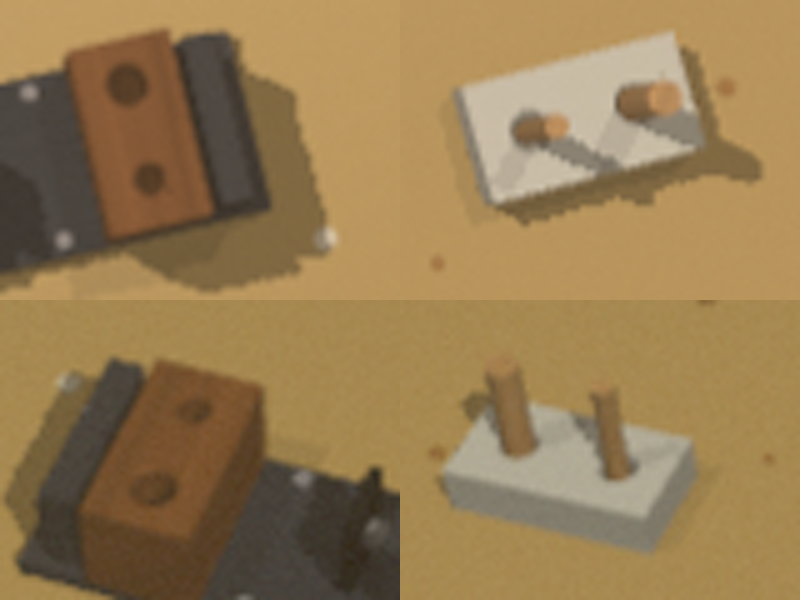

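```bash
python3 - <<'E'
from h import *
t=dict(np.load('pics/top0.npz')); s=dict(np.load('pics/scene0.npz'))
P={'wide':((350.4,244.8),(295.4,243),.072),'narrow':((355,263.6),(304,227.4),.072),'thin':((451.4,290.2),(240.6,167.2),.092),'thick':((473.2,284.4),(220.6,163.2),.092)}
for k,(a,b,z) in P.items():
    X,e=tri(t,a,s,b); print(k,'tri',X.round(4),round(e,4),'top',onz(t,*a,z).round(4),'scene',onz(s,*b,z).round(4))
T=cv2.imread('pics/top0.png');h=cv2.cvtColor(T,cv2.COLOR_BGR2HSV)
m=cv2.inRange(h,(8,130,60),(17,255,150)); m[:, :330]=0;m[:,385:]=0;m[:225]=0;m[290:]=0
m=cv2.morphologyEx(m,cv2.MORPH_CLOSE,np.ones((5,5)))
c=max(cv2.findContours(m,0,2)[0],key=cv2.contourArea); b=cv2.boxPoints(cv2.minAreaRect(c)); q=np.array([onz(t,*p,.072) for p in b]); print('block',q.round(3).tolist(),np.linalg.norm(q-np.roll(q,1,0),axis=1).round(3))
m=cv2.inRange(h,(0,0,140),(40,70,255)); m[:,:425]=0;m[:,490:]=0;m[:265]=0;m[310:]=0
m=cv2.morphologyEx(m,cv2.MORPH_CLOSE,np.ones((9,9)))
c=max(cv2.findContours(m,0,2)[0],key=cv2.contourArea); b=cv2.boxPoints(cv2.minAreaRect(c)); q=np.array([onz(t,*p,.03) for p in b]); print('stand',q.round(3).tolist(),np.linalg.norm(q-np.roll(q,1,0),axis=1).round(3),q.mean(0))
# handle grip scene
print('handle scene z .16', onz(s,410,238,.17).round(3), 'mug',onz(t,183,273,.05).round(3),'jar',onz(t,404,190,.09).round(3),'bowl',onz(t,277,204,.03).round(3))
E
```

```text
wide tri [ 0.5925 -0.053   0.0659] 0.0013 top [ 0.5921 -0.0532  0.072 ] scene [ 0.5961 -0.0492  0.072 ]
narrow tri [ 0.5378 -0.0654  0.0662] 0.0034 top [ 0.5381 -0.0665  0.072 ] scene [ 0.5411 -0.0608  0.072 ]
thin tri [ 0.463  -0.3361  0.0888] 0.0028 top [ 0.4637 -0.3365  0.092 ] scene [ 0.465 -0.332  0.092]
thick tri [ 0.4794 -0.3985  0.0866] 0.0043 top [ 0.4804 -0.3988  0.092 ] scene [ 0.4828 -0.3914  0.092 ]
block [[0.61, -0.016, 0.072], [0.626, -0.077, 0.072], [0.518, -0.102, 0.072], [0.503, -0.042, 0.072]] [0.11  0.063 0.111 0.062]
stand [[0.488, -0.29, 0.03], [0.524, -0.42, 0.03], [0.455, -0.437, 0.03], [0.42, -0.307, 0.03]] [0.07  0.135 0.071 0.135] [ 0.47169127 -0.36347229  0.03      ]
handle scene z .16 [0.505 0.213 0.17 ] mug [0.508 0.429 0.05 ] jar [ 0.75  -0.206  0.09 ] bowl [0.717 0.163 0.03 ]
```

Call:
{"method": "send_rows", "body": {
  "series": [
    [[0,0,0,0,0,0.08,0],[3.47,-2.22,-0.1,0,0,0,0],[3.47,-2.22,-0.1,0,0,0,0],[3.47,-2.22,-0.1,0,0,0,0],[3.47,-2.22,-0.1,0,0,0,0],[3.47,-2.22,-0.1,0,0,0,0],[3.47,-2.22,-0.1,0,0,0,0],[3.47,-2.22,-0.1,0,0,0,0],[3.47,-2.22,-0.1,0,0,0,0],[3.47,-2.22,-0.1,0,0,0,0]]
  ]
}}

```text
time: 1.4
eef_pos: [0.4729, -0.3661, 0.2179]
tcp_rot: [0.992, 0.125, -0.0, -0.0]
contact_force: [0.4, -0.1, -0.1]
opening: 0.5
finger_force: 0.0
```

```bash
python3 - <<'E'
from h import *
st()
c=cam('wrist'); save(c,'w1.png'); np.savez('pics/w1.npz',**c)
for X in [(0.4637,-.3365,.092),(.4804,-.3988,.092)]: print(proj(c,X).round(1))
E
```

```text
time 1.4
eef_pos [ 0.4729 -0.3661  0.2179]
tcp_rot [ 9.922e-01  1.250e-01 -1.000e-04 -2.000e-04]
qpos [-0.8283  0.1121  1.763   0.      1.267   0.4917]
contact_force [ 0.4439 -0.0564 -0.1299]
opening 0.4996
finger_force 0.0
[284.9 214.8]
[359.5 214.1]
```

View pics/w1.png

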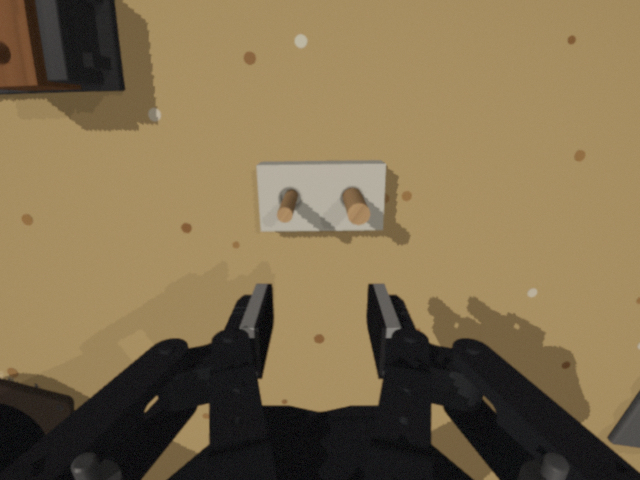

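The dowel tops are at (286,214) thin and (358,213) thick, within about 1 px of the prediction. Measuring them by mask.

```bash
python3 - <<'E'
from h import *
c=dict(np.load('pics/w1.npz')); I=c['img']; h=cv2.cvtColor(I,cv2.COLOR_RGB2HSV)
print(h[214,286],h[213,358],h[195,290],h[198,352])
m=((h[...,1]>100)&(h[...,2]>150)).astype(np.uint8)
for (x0,x1) in [(275,300),(340,375)]:
    s=np.zeros_like(m); s[195:229,x0:x1]=m[195:229,x0:x1]
    q=max(cv2.findContours(s,0,2)[0],key=cv2.contourArea); (u,v),r=cv2.minEnclosingCircle(q); mo=cv2.moments(s,True)
    u2,v2=mo['m10']/mo['m00'],mo['m01']/mo['m00']
    print(u,v,r,'cent',u2,v2,onz(c,u,v,.092).round(4),onz(c,u2,v2,.092).round(4), 'r mm',np.linalg.norm(onz(c,u,v,.092)-onz(c,u+r,v,.092)))
E
```

```text
[ 17 109 173] [ 16 112 159] [ 15 121 110] [ 17 118 130]
284.4607849121094 213.89215087890625 6.833444595336914 cent 284.3241379310345 213.98620689655172 [ 0.4644 -0.336   0.092 ] [ 0.4643 -0.3359  0.092 ] r mm 0.005909875690359134
358.0677490234375 213.30645751953125 10.596885681152344 cent 358.1632047477745 213.0474777448071 [ 0.4808 -0.3974  0.092 ] [ 0.481  -0.3974  0.092 ] r mm 0.009167822772885742
```

Call:
{"method": "send_rows", "body": {
  "series": [
    [[0,3.24,0,0,0,0,0],[0,0,4.0,0,0,0,0],[0,0,5.0,0,0,0,0],[0,0,4.0,0,0,0,0],[0,0,2.9,0,0,0,0],[0,0,0,0,0,0,0],[0,0,0,0,0,0,-1],[0,0,0,0,0,0,-1],[0,0,0,0,0,0,-1],[0,0,0,0,0,0,-1]]
  ],
  "force": 40
}}

```text
time: 2.7
eef_pos: [0.4812, -0.3997, 0.0612]
tcp_rot: [0.992, 0.125, 0.001, 0.001]
contact_force: [0.3, 1.0, 5.0]
opening: 0.207
finger_force: 39.4
```

Call:
{"method": "send_rows", "body": {
  "series": [
    [[0,0,-2,0,0,0,-1],[0,0,-6,0,0,0,-1],[0,0,-6,0,0,0,-1],[1.0,-2.5,0,0,0,0,-1],[2.3,-5.5,0,0,0,0,-1],[2.4,-5.7,0,0,0,0,-1],[2.4,-5.7,0,0,0,0,-1],[2.4,-5.7,0,0,0,0,-1],[2.4,-5.7,0,0,0,0,-1],[0,0,0,0,0,0,-1]]
  ]
}}

```text
time: 3.95
eef_pos: [0.5278, -0.0637, 0.1986]
tcp_rot: [0.992, 0.128, -0.001, -0.001]
contact_force: [-0.6, -0.3, 0.6]
opening: 0.201
finger_force: 39.3
```

```bash
python3 - <<'E'
from h import *
st()
c=cam('wrist'); save(c,'w2.png'); np.savez('pics/w2.npz',**c)
for X in [(0.5921,-.0532,.072),(.5381,-.0665,.072)]: print(proj(c,X).round(1))
E
```

```text
time 3.95
eef_pos [ 0.5278 -0.0637  0.1986]
tcp_rot [ 9.917e-01  1.283e-01 -8.000e-04 -9.000e-04]
qpos [-3.1150e-01 -2.0700e-02  1.9368e+00  9.0000e-04  1.2277e+00  1.0016e+00]
contact_force [-0.6123 -0.2676  0.6433]
opening 0.2009
finger_force 39.2933
[328.6 135.5]
[327.1 202.3]
```

View pics/w2.png

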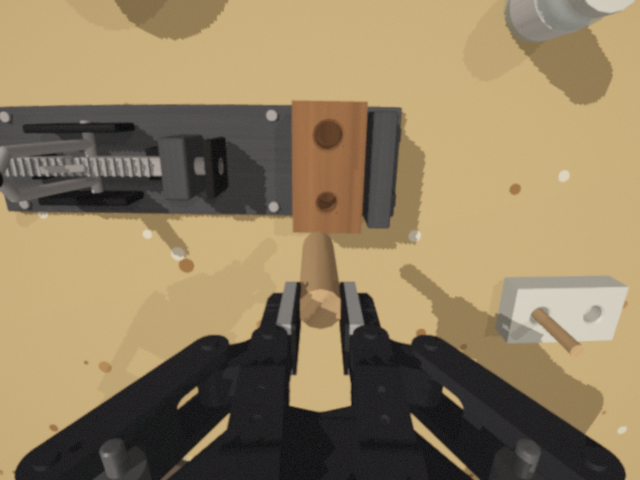

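The bores are at about (328,134) wide and (326,201) narrow. The dowel is held upright between the pads, with its foot near (318,240).

```bash
cat >> h.py <<'E'
def blob(c,mask,x0,x1,y0,y1,z):
    s=np.zeros(mask.shape,np.uint8); s[y0:y1,x0:x1]=mask[y0:y1,x0:x1]
    q=max(cv2.findContours(s,0,2)[0],key=cv2.contourArea); (u,v),r=cv2.minEnclosingCircle(q)
    X=onz(c,u,v,z); print((round(u,1),round(v,1)),cv2.boundingRect(q),X.round(4),'r mm',round(1000*np.linalg.norm(X-onz(c,u+r,v,z)),1)); return X
E
python3 - <<'E'
from h import *
c=dict(np.load('pics/w2.npz')); h=cv2.cvtColor(c['img'],cv2.COLOR_RGB2HSV)
print(h[134,305:352:2,2],h[201,310:345:2,2])
m=(h[...,2]<95)
a=blob(c,m,310,347,116,153,.072); b=blob(c,m,310,345,188,215,.072); d=a-b
print(np.linalg.norm(d),'yaw of block x',np.arctan2(d[1],d[0])-np.pi/2)
R=Rn.from_quat(ctrl.get_state()['tcp_rot']).as_matrix(); e=np.array(ctrl.get_state()['eef_pos'])
print(R.round(4).tolist()); print('tool y ang',np.arctan2(R[1,1],R[0,1]))
# dowel silhouette: foot edges at several rows
for v in range(238,275,6):
    row=h[v,290:350]; print(v,row[:,2].tolist()[::2])
print('axis pts proj', [proj(c,e+R[:,2]*k).round(1).tolist() for k in (0,.02,.049)])
E
```

```text
[159 160 162 161 125  94  91  94  91  90  89  97  95  98  98  97  96  93
  85 138 150 151 149 146] [163 162 155 116  86  76  78  81  86  88  85  79  76 111 145 151 149 151]
(328.2, 135.1) (315, 122, 27, 27) [ 0.5924 -0.0528  0.072 ] r mm 10.9
(326.5, 201.5) (318, 194, 18, 15) [ 0.5387 -0.0658  0.072 ] r mm 7.9
0.05523532629883004 yaw of block x -1.3316632683242526
[[0.9676, 0.2525, -0.0017], [0.2525, -0.9676, 0.0004], [-0.0016, -0.0008, -1.0]]
tool y ang -1.3155506473654197
238 [205, 204, 204, 204, 205, 204, 204, 197, 176, 167, 165, 162, 159, 158, 152, 151, 143, 131, 117, 114, 128, 153, 152, 151, 150, 148, 150, 151, 150, 149]
244 [204, 204, 205, 203, 204, 205, 198, 170, 167, 166, 165, 163, 162, 156, 154, 149, 145, 134, 120, 114, 114, 140, 200, 201, 183, 152, 150, 151, 151, 151]
250 [204, 203, 204, 204, 203, 203, 182, 166, 166, 167, 164, 164, 163, 158, 152, 147, 145, 138, 128, 115, 113, 114, 179, 203, 204, 203, 204, 204, 203, 204]
256 [204, 204, 204, 203, 203, 202, 174, 165, 169, 167, 163, 163, 163, 158, 151, 149, 144, 139, 133, 119, 111, 111, 140, 199, 203, 204, 203, 204, 203, 204]
262 [204, 204, 204, 204, 203, 199, 168, 167, 168, 166, 166, 164, 162, 157, 152, 147, 145, 140, 132, 122, 114, 112, 115, 185, 204, 204, 204, 203, 204, 204]
268 [204, 203, 204, 204, 204, 192, 167, 168, 168, 167, 166, 166, 162, 156, 151, 148, 146, 141, 133, 126, 115, 111, 111, 145, 200, 203, 203, 203, 204, 205]
274 [203, 204, 204, 203, 203, 184, 168, 169, 168, 166, 166, 164, 162, 158, 151, 149, 145, 139, 134, 125, 118, 110, 111, 116, 186, 204, 203, 203, 204, 204]
axis pts proj [[325.1, 278.5], [324.6, 263.1], [324.1, 245.3]]
```

Call:
{"method": "send_rows", "body": {
  "series": [
    [[3.25,0.38,0,0,0,0,-1],[3.25,0.38,0,0,0,0.016,-1],[0,0,3,0,0,0,-1],[0,0,3,0,0,0,-1],[0,0,0.9,0,0,0,-1],[0,0,0,0,0,0,-1],[0,0,0,0,0,0,-1]]
  ]
}}

```text
time: 4.88
eef_pos: [0.5945, -0.0602, 0.1319]
tcp_rot: [0.993, 0.117, 0.001, 0.001]
contact_force: [-0.4, -0.5, -0.2]
opening: 0.211
finger_force: 39.3
```

```bash
python3 - <<'E'
from h import *
st()
c=cam('wrist'); s=cam('scene'); t=cam('top')
for n,k in zip('wst',(c,s,t)): np.savez(f'pics/{n}3.npz',**k)
u,v=proj(s,(.5927,-.0546,.08)).astype(int); print(u,v)
f=lambda I,x,y,w,h: cv2.resize(I[y:y+h,x:x+w],(400,600*1//1 if 0 else 400),interpolation=cv2.INTER_CUBIC)
m=np.hstack([f(c['img'],240,130,160,160),f(s['img'],u-40,v-40,80,80)])
cv2.imwrite('pics/m3.png',m[...,::-1])
E
```

```text
time 4.875
eef_pos [ 0.5945 -0.0602  0.1319]
tcp_rot [9.932e-01 1.168e-01 1.200e-03 5.000e-04]
qpos [-0.2707  0.1909  1.8386 -0.      1.1095  1.066 ]
contact_force [-0.4008 -0.4963 -0.1537]
opening 0.211
finger_force 39.3002
294 239
```

View pics/m3.png

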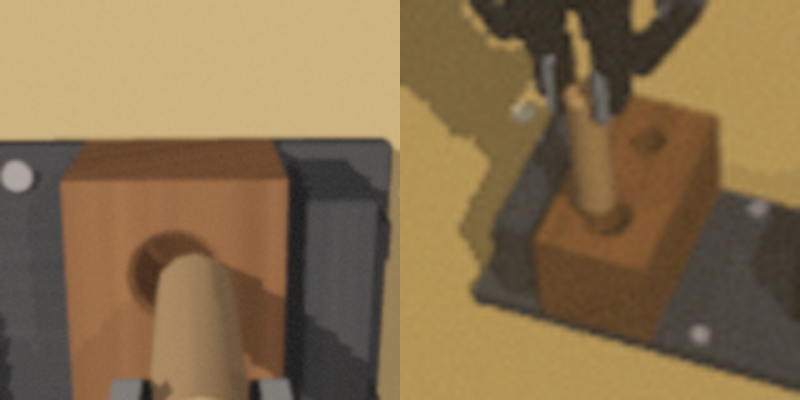

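The wrist crop shows the dowel foot about 6 mm to the tool +y side of the wide bore (bore at about pixel (309,238)). That agrees with the measured TCP drift in y. I'll check the settled state.

```bash
python3 - <<'E'
from h import *
st()
c=dict(np.load('pics/w3.npz')); h=cv2.cvtColor(c['img'],cv2.COLOR_RGB2HSV)
for v in (224,228,232,236,240,246,252,258,270): print(v,h[v,285:345:2,2].tolist())
e=np.array([.5945,-.0602,.1319]); R=Rn.from_quat([9.932e-01,1.168e-01,1.2e-3,5e-4]).as_matrix()
for z in (.0827,.072): print(z,[proj(c,[*(e[:2]+R[:2,0]*a+R[:2,1]*b),z]).round(1).tolist() for a,b in((0,0),(.01,0),(0,.01),(0,-.01))])
for X in [(.5924,-.0528),(.5926,-.055)]: print(proj(c,[*X,.072]).round(1), proj(c,[*(np.array(X)+R[:2,0]*.0115),.072]).round(1))
E
```

```text
time 5.025
eef_pos [ 0.5944 -0.0598  0.1317]
tcp_rot [9.931e-01 1.171e-01 1.100e-03 5.000e-04]
qpos [-0.27    0.1909  1.8389 -0.      1.1093  1.066 ]
contact_force [-0.6285  0.2813 -0.11  ]
opening 0.2047
finger_force 39.3004
224 [159, 163, 163, 162, 159, 157, 155, 144, 121, 112, 100, 101, 99, 102, 105, 116, 126, 142, 152, 157, 155, 154, 155, 154, 153, 148, 144, 142, 142, 143]
228 [159, 161, 165, 163, 157, 135, 106, 101, 95, 90, 88, 91, 93, 95, 97, 99, 98, 99, 112, 134, 149, 154, 154, 153, 153, 151, 145, 142, 143, 143]
232 [160, 163, 164, 156, 118, 94, 76, 75, 97, 102, 92, 91, 101, 119, 134, 143, 148, 142, 124, 109, 127, 146, 153, 153, 151, 148, 145, 144, 141, 143]
236 [159, 162, 161, 133, 107, 79, 74, 72, 74, 76, 97, 141, 165, 163, 161, 160, 155, 152, 148, 137, 122, 118, 117, 129, 146, 147, 144, 143, 143, 143]
240 [159, 162, 159, 125, 101, 74, 74, 75, 74, 102, 163, 165, 165, 164, 162, 159, 154, 151, 147, 139, 124, 114, 114, 111, 107, 103, 99, 111, 126, 136]
246 [158, 162, 165, 151, 113, 95, 76, 73, 80, 146, 167, 168, 167, 164, 164, 161, 154, 151, 147, 140, 128, 114, 112, 113, 108, 103, 99, 97, 100, 102]
252 [155, 157, 156, 153, 151, 137, 117, 114, 113, 160, 167, 168, 167, 164, 164, 161, 153, 150, 149, 143, 134, 124, 113, 111, 110, 104, 100, 99, 100, 100]
258 [150, 153, 153, 153, 152, 149, 147, 146, 148, 165, 170, 168, 167, 165, 164, 161, 155, 150, 148, 143, 136, 126, 115, 112, 110, 105, 100, 98, 97, 98]
270 [148, 151, 154, 152, 152, 149, 147, 146, 158, 169, 169, 167, 167, 167, 165, 161, 156, 149, 147, 142, 138, 129, 122, 111, 110, 110, 104, 100, 99, 98]
0.0827 [[320.6, 244.6], [320.6, 230.1], [335.9, 244.6], [305.3, 244.6]]
0.072 [[320.6, 239.1], [320.6, 225.1], [335.2, 239.1], [305.9, 239.1]]
[309.3 239.6] [309.2 223.5]
[312.5 240. ] [312.4 223.9]
```

Call:
{"method": "send_rows", "body": {
  "series": [
    [[0,-0.62,0,0,0,0,-1],[0,0,0,0,0,0,-1],[0,0,0.5,0,0,0,-1],[0,0,0.5,0,0,0,-1],[0,0,0.5,0,0,0,-1],[0,0,0,0,0,0,-1]]
  ]
}}

```text
time: 5.78
eef_pos: [0.5918, -0.0537, 0.1144]
tcp_rot: [0.993, 0.117, -0.001, -0.0]
contact_force: [0.6, -0.3, -1.4]
opening: 0.204
finger_force: 39.3
```

```bash
python3 - <<'E'
from h import *
st(); print(ctrl.get_state()['wrist_torque'])
E
```

```text
time 5.775
eef_pos [ 0.5918 -0.0537  0.1144]
tcp_rot [ 9.931e-01  1.171e-01 -6.000e-04 -1.000e-04]
qpos [-2.6090e-01  2.0640e-01  1.8555e+00 -3.0000e-04  1.0809e+00  1.0753e+00]
contact_force [ 0.6336 -0.3057 -1.4477]
opening 0.2041
finger_force 39.2684
[-0.14809752 -0.05468006  0.00481128]
```

Call:
{"method": "send_rows", "body": {
  "series": [
    [[0,0,0.8,0,0,0,-1],[0,0,0.8,0,0,0,-1],[0,0,0.8,0,0,0,-1],[0,0,0.5,0,0,0,-1],[0,0,0.3,0,0,0,-1],[0,0,0,0,0,0,-1]]
  ]
}}

```text
time: 6.52
eef_pos: [0.592, -0.0536, 0.0829]
tcp_rot: [0.993, 0.117, -0.0, -0.0]
contact_force: [-0.3, -0.6, -1.3]
opening: 0.203
finger_force: 39.3
```

Call:
{"method": "send_rows", "body": {
  "series": [
    [[0,0,0.2,0,0,0,-1],[0,0,0,0,0,0,-1],[0,0,0,0,0,0,-0.2],[0,0,0,0,0,0,-0.1],[0,0,0,0,0,0,-0.1],[0,0,-3,0,0,0,-0.1],[0,0,-6,0,0,0,-0.1],[0,0,-3,0,0,0,-0.1],[0,0,0,0,0,0,-0.1],[0,0,0,0,0,0,-0.1]]
  ]
}}

```text
time: 7.78
eef_pos: [0.5914, -0.0533, 0.1998]
tcp_rot: [0.993, 0.117, -0.001, -0.0]
contact_force: [-0.4, 0.8, -1.1]
opening: 0.449
finger_force: 0.0
```

```bash
python3 - <<'E'
from h import *
st()
c=cam('wrist'); np.savez('pics/w4.npz',**c); save(c,'w4.png')
E
```

```text
time 7.775
eef_pos [ 0.5914 -0.0533  0.1998]
tcp_rot [ 9.931e-01  1.171e-01 -1.000e-03 -4.000e-04]
qpos [-2.6070e-01  1.1850e-01  1.7898e+00  1.0000e-04  1.2355e+00  1.0753e+00]
contact_force [-0.3691  0.8126 -1.0819]
opening 0.4486
finger_force 0.0
```

View pics/w4.png

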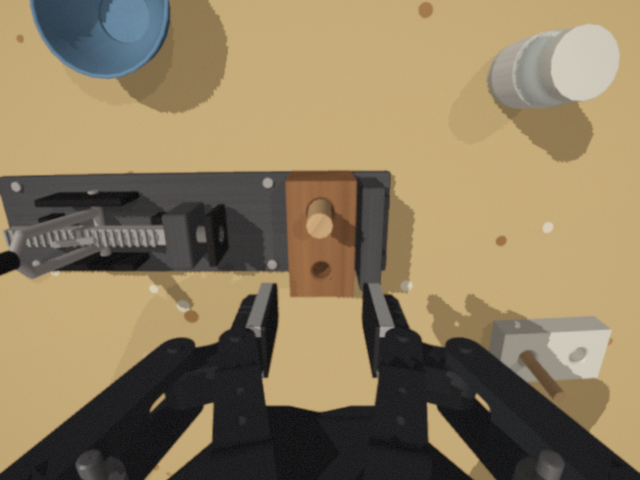

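The thick dowel stands in the wide bore (top at (320,225)) and the narrow bore is free at (321,269). I'll measure them both, and move to the thin dowel.

```bash
python3 - <<'E'
from h import *
c=dict(np.load('pics/w4.npz')); h=cv2.cvtColor(c['img'],cv2.COLOR_RGB2HSV)
blob(c,h[...,2]<95,308,335,255,284,.072)
print(h[225,300:340:2].tolist())
for th in (165,): blob(c,(h[...,2]>th)&(h[...,1]<125),300,340,210,242,.112)
for v in (215,225,232):print(h[v,300:342:2,2].tolist())
E
```

```text
(320.2, 268.6) (312, 262, 16, 14) [ 0.5393 -0.0654  0.072 ] r mm 7.5
[[13, 138, 142], [13, 142, 144], [13, 142, 149], [16, 113, 183], [17, 99, 204], [17, 100, 202], [17, 99, 200], [17, 100, 202], [17, 102, 195], [17, 103, 189], [17, 102, 192], [17, 103, 193], [17, 102, 197], [17, 102, 197], [17, 99, 198], [17, 100, 197], [16, 112, 162], [12, 141, 105], [12, 142, 104], [12, 148, 102]]
(318.3, 225.3) (306, 213, 26, 26) [ 0.5917 -0.0513  0.112 ] r mm 10.2
[146, 147, 148, 126, 152, 167, 186, 201, 201, 200, 200, 195, 184, 157, 118, 104, 76, 84, 97, 105, 109]
[142, 144, 149, 183, 204, 202, 200, 202, 195, 189, 192, 193, 197, 197, 198, 197, 162, 105, 104, 102, 101]
[143, 146, 148, 150, 182, 198, 191, 189, 192, 195, 198, 199, 199, 199, 198, 172, 111, 104, 101, 103, 98]
```

Call:
{"method": "send_rows", "body": {
  "series": [
    [[-1.3,1.7,0,0,0,0,-0.1],[-3.0,3.9,0,0,0,0,-0.1],[-3.6,4.7,0,0,0,0,-0.1],[-3.6,4.7,0,0,0,0,-0.1],[-3.6,4.7,0,0,0,0,-0.1],[-2.6,3.3,0,0,0,0,-0.1],[-1.26,1.72,0,0,0,0,-0.1],[0,0,0,0,0,0,-0.1],[0,0,0,0,0,0,-0.1]]
  ]
}}

```text
time: 8.95
eef_pos: [0.4656, -0.337, 0.2008]
tcp_rot: [0.993, 0.118, -0.0, -0.001]
contact_force: [-0.5, -0.0, -0.4]
opening: 0.447
finger_force: 0.0
```

Call:
{"method": "send_rows", "body": {
  "series": [
    [[-0.1,0.05,3.1,0,0,0,-0.1],[0,0,5.0,0,0,0,-0.1],[0,0,4.0,0,0,0,-0.1],[0,0,1.9,0,0,0,-0.1],[0,0,0,0,0,0,-0.1],[0,0,0,0,0,0,-1],[0,0,0,0,0,0,-1],[0,0,0,0,0,0,-1],[0,0,0,0,0,0,-1],[0,0,0,0,0,0,-1]]
  ]
}}

```text
time: 10.2
eef_pos: [0.4656, -0.34, 0.0635]
tcp_rot: [0.993, 0.117, 0.001, 0.001]
contact_force: [0.2, 0.6, 5.5]
opening: 0.132
finger_force: 39.4
```

Call:
{"method": "send_rows", "body": {
  "series": [
    [[0,0,-2,0,0,0,-1],[0,0,-6,0,0,0,-1],[0,0,-5.6,0,0,0,-1],[1.1,-2.0,0,0,0,0,-1],[2.5,-4.6,0,0,0,0,-1],[2.6,-4.8,0,0,0,0,-1],[2.6,-4.8,0,0,0,0,-1],[2.6,-4.8,0,0,0,0,-1],[1.5,-2.9,0,0,0,0,-1],[0.54,-0.94,0,0,0,0,-1]]
  ]
}}

```text
time: 11.45
eef_pos: [0.5367, -0.0635, 0.1965]
tcp_rot: [0.993, 0.119, -0.001, -0.0]
contact_force: [-0.3, -0.8, -0.9]
opening: 0.128
finger_force: 39.0
```

Call:
{"method": "send_rows", "body": {
  "series": [
    [[0,0,3,0,0,0,-1],[0,0,3,0,0,0,-1],[0,0,0.8,0,0,0,-1],[0,0,0,0,0,0,-1],[0,0,0,0,0,0,-1],[0,0,0,0,0,0,-1]]
  ]
}}

```text
time: 12.2
eef_pos: [0.5382, -0.0663, 0.1306]
tcp_rot: [0.993, 0.117, 0.001, 0.001]
contact_force: [0.6, -0.3, -0.1]
opening: 0.131
finger_force: 39.0
```

```bash
python3 - <<'E'
from h import *
st(); x=ctrl.get_state(); e=np.array(x['eef_pos']); R=Rn.from_quat(x['tcp_rot']).as_matrix()
c=cam('wrist'); s=cam('scene'); np.savez('pics/w5.npz',**c); np.savez('pics/s5.npz',**s)
for z in (e[2]-.0515,.072): print(z,[proj(c,[*(e[:2]+R[:2,0]*a+R[:2,1]*b),z]).round(1).tolist() for a,b in((0,0),(.007,0),(0,.01))])
print('bore',proj(c,(.5385,-.0671,.072)),proj(c,(.5393,-.0654,.072)))
u,v=proj(s,(.5385,-.0671,.08)).astype(int)
f=lambda I,x,y,w: cv2.resize(I[y:y+w,x:x+w],(400,400),interpolation=cv2.INTER_CUBIC)
cv2.imwrite('pics/m5.png',np.hstack([f(c['img'],260,190,100),f(s['img'],u-40,v-40,80)])[...,::-1])
E
```

```text
time 12.2
eef_pos [ 0.5382 -0.0663  0.1306]
tcp_rot [9.931e-01 1.170e-01 1.100e-03 5.000e-04]
qpos [-0.3097  0.0732  1.9725 -0.      1.0935  1.0265]
contact_force [ 0.6316 -0.3311 -0.1151]
opening 0.131
finger_force 39.033
0.079119969014598 [[320.7, 243.4], [320.7, 233.3], [335.8, 243.4]]
0.072 [[320.6, 239.7], [320.6, 229.9], [335.3, 239.7]]
bore [321.8681791  239.56361089] [319.71104323 237.93519968]
```

View pics/m5.png

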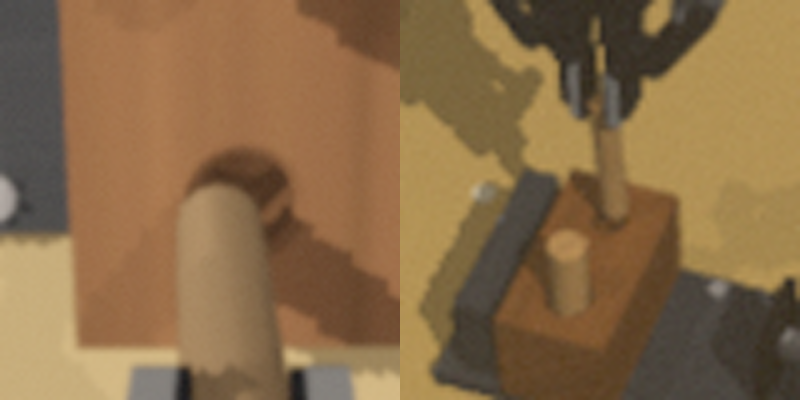

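The bore is at about (320,239) and the dowel foot at about (315,246), so the foot leans slightly to −y. I'll shift about +2.2 mm in x and +3.2 mm in y, then descend carefully.

Call:
{"method": "send_rows", "body": {
  "series": [
    [[0.22,0.32,0,0,0,0,-1],[0,0,0,0,0,0,-1],[0,0,0.5,0,0,0,-1],[0,0,0.5,0,0,0,-1],[0,0,0.3,0,0,0,-1],[0,0,0,0,0,0,-1]]
  ]
}}

```text
time: 13.05
eef_pos: [0.5399, -0.0685, 0.1157]
tcp_rot: [0.993, 0.117, -0.0, -0.0]
contact_force: [0.5, -0.5, 0.7]
opening: 0.129
finger_force: 38.9
```

```bash
python3 - <<'E'
from h import *
st(); print(ctrl.get_state()['wrist_torque'])
E
```

```text
time 13.05
eef_pos [ 0.5399 -0.0685  0.1157]
tcp_rot [ 9.931e-01  1.171e-01 -4.000e-04 -1.000e-04]
qpos [-3.1260e-01  9.8300e-02  1.9757e+00 -1.0000e-04  1.0686e+00  1.0235e+00]
contact_force [ 0.4666 -0.5125  0.6857]
opening 0.1285
finger_force 38.9457
[-0.06405708 -0.03192308 -0.04556629]
```

Call:
{"method": "send_rows", "body": {
  "series": [
    [[0,0,0.7,0,0,0,-1],[0,0,0.7,0,0,0,-1],[0,0,0.7,0,0,0,-1],[0,0,0.6,0,0,0,-1],[0,0,0.3,0,0,0,-1],[0,0,0,0,0,0,-1]]
  ]
}}

```text
time: 13.8
eef_pos: [0.5401, -0.0685, 0.0859]
tcp_rot: [0.993, 0.117, -0.0, -0.0]
contact_force: [-0.3, 1.1, -0.5]
opening: 0.129
finger_force: 39.0
```

Good, no resistance. Lowering the last millimetres, releasing and rising.

Call:
{"method": "send_rows", "body": {
  "series": [
    [[0,0,0.25,0,0,0,-1],[0,0,0,0,0,0,-1],[0,0,0,0,0,0,-0.2],[0,0,0,0,0,0,-0.1],[0,0,0,0,0,0,-0.1],[0,0,-3,0,0,0,-0.1],[0,0,-6,0,0,0,-0.1],[0,0,-5,0,0,0,-0.1],[0,0,0,0,0,0,-0.1],[0,0,0,0,0,0,-0.1]]
  ]
}}

```text
time: 15.05
eef_pos: [0.5399, -0.0684, 0.2232]
tcp_rot: [0.993, 0.117, -0.0, -0.0]
contact_force: [0.4, -0.1, -0.7]
opening: 0.45
finger_force: 0.0
```

```bash
python3 - <<'E'
from h import *
st()
c=cam('wrist'); s=cam('scene'); t=cam('top')
for n,k in zip('wst',(c,s,t)): np.savez(f'pics/{n}6.npz',**k)
f=lambda I,x,y,w,h: cv2.resize(I[y:y+h,x:x+w],(400,300),interpolation=cv2.INTER_CUBIC)
I=c['img']
m=np.vstack([np.hstack([f(I,240,160,160,120),f(I,0,160,320,240)]),np.hstack([f(s['img'],270,200,100,75),f(s['img'],335,220,100,75)])])
cv2.imwrite('pics/m6.png',m[...,::-1])
E
```

```text
time 15.05
eef_pos [ 0.5399 -0.0684  0.2232]
tcp_rot [ 9.931e-01  1.171e-01 -3.000e-04 -2.000e-04]
qpos [-0.3125 -0.0135  1.884   0.      1.2719  1.0234]
contact_force [ 0.4474 -0.1291 -0.6758]
opening 0.4498
finger_force 0.0
```

View pics/m6.png

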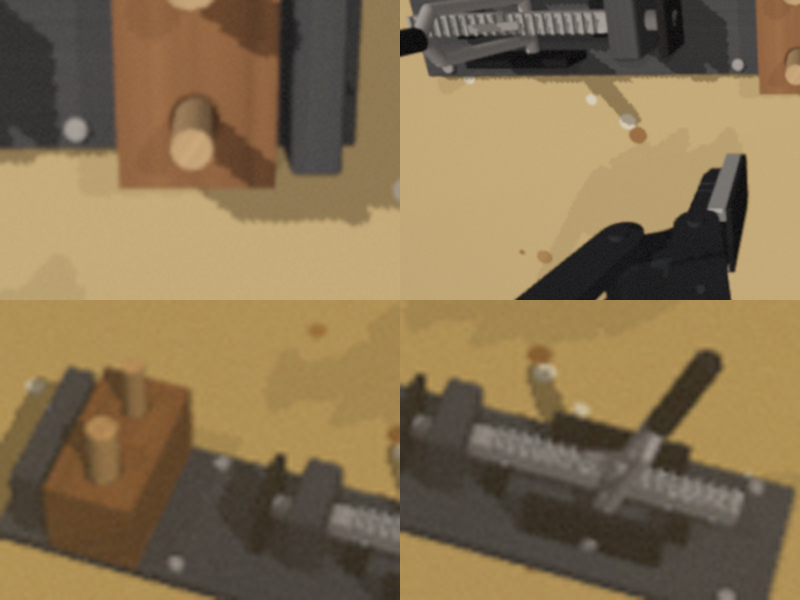

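Both dowels stand home in the block (crop tops at (190,150) wrist; both upright in the scene view), and the handle leans back at scene (399,251)–(413,234). Now moving over the handle and turning a quarter turn.

Call:
{"method": "send_rows", "body": {
  "series": [
    [[0.2,-2.2,-0.5,0,0,0,0],[0.4,-4.8,-0.7,0,0,0,0],[0.5,-5.2,-0.8,0,0,0,0],[0.6,-5.2,-0.8,0,0,0,0],[0.5,-5.2,0,0,0,0,0],[0.4,-3.2,0,0,0,0,0],[0.12,-1.6,0,0,0,0,0],[0,0,0,0,0,-0.171,0],[0,0,0,0,0,-0.175,0],[0,0,0,0,0,-0.175,0]]
  ]
}}

```text
time: 16.45
eef_pos: [0.5028, 0.2035, 0.2506]
tcp_rot: [0.929, 0.371, -0.001, 0.0]
contact_force: [-0.6, 0.9, -0.3]
opening: 0.499
finger_force: 0.0
```

Call:
{"method": "send_rows", "body": {
  "series": [
    [[0,0,0,0,0,-0.175,0],[0,0,0,0,0,-0.175,0],[0,0,0,0,0,-0.175,0],[0,0,0,0,0,-0.175,0],[0,0,0,0,0,-0.175,0],[0,0,0,0,0,-0.175,0],[0,0,0,0,0,0,0],[0,0,0,0,0,0,0]]
  ]
}}

```text
time: 17.45
eef_pos: [0.5029, 0.2038, 0.2512]
tcp_rot: [0.621, 0.784, -0.0, -0.0]
contact_force: [0.1, -0.2, 0.1]
opening: 0.5
finger_force: 0.0
```

```bash
python3 - <<'E'
from h import *
st(); c=cam('wrist'); np.savez('pics/w7.npz',**c); save(c,'w7.png')
o=np.array([.5344,.0713]); x=np.array([.2326,-.9726])
for a,z in((-.1479,.1748),(-.1369,.139),(-.126,.105),(-.215,.012),(.02,.042)): print(a,z,proj(c,[*(o+x*a),z]).round(1))
E
```

```text
time 17.45
eef_pos [0.5029 0.2038 0.2512]
tcp_rot [ 6.206e-01  7.842e-01 -4.000e-04 -2.000e-04]
qpos [ 1.9810e-01 -3.7300e-02  1.8559e+00 -2.0000e-04  1.3239e+00 -3.3700e-02]
contact_force [ 0.0644 -0.1718  0.1071]
opening 0.4995
finger_force 0.0
-0.1479 0.1748 [319.4 216.7]
-0.1369 0.139 [319.5 217.6]
-0.126 0.105 [319.6 218.6]
-0.215 0.012 [319.5 117.8]
0.02 0.042 [319.9 317.9]
```

View pics/w7.png

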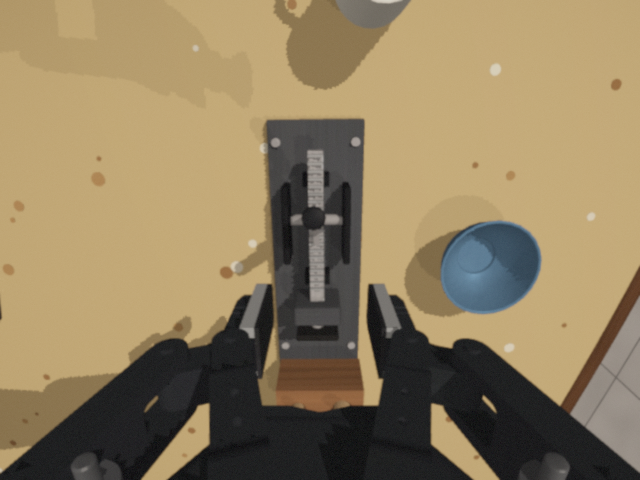

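The handle is seen end-on at (314,217), with the jaw head near (318,310). I'll shift slightly to −y, descend around the grip and close.

Call:
{"method": "send_rows", "body": {
  "series": [
    [[0,-0.25,3,0,0,0,0],[0,0,4.5,0,0,0,0],[0,0,3.5,0,0,0,0],[0,0,1.8,0,0,0,0],[0,0,0,0,0,0,0],[0,0,0,0,0,0,-1],[0,0,0,0,0,0,-1],[0,0,0,0,0,0,-1],[0,0,0,0,0,0,-1],[0,0,0,0,0,0,-1]]
  ],
  "force": 50
}}

```text
time: 18.75
eef_pos: [0.498, 0.2035, 0.1257]
tcp_rot: [0.619, 0.785, -0.003, -0.002]
contact_force: [-10.3, -3.1, 7.4]
opening: 0.193
finger_force: 48.6
```

Call:
{"method": "send_rows", "body": {
  "series": [
    [[0,-0.25,0,0,0,0,-1],[-0.9,0,-0.24,0,0,0,-1],[-0.9,0,-0.18,0,0,0,-1],[-0.9,0,-0.11,0,0,0,-1],[-0.9,0,-0.05,0,0,0,-1]]
  ]
}}

```text
time: 19.38
eef_pos: [0.5065, 0.1692, 0.1304]
tcp_rot: [0.62, 0.785, 0.002, -0.001]
contact_force: [-2.1, 5.5, -3.5]
opening: 0.189
finger_force: 48.7
```

```bash
cat >> h.py <<'E'
def clampforce():
    s=ctrl.get_state(); x=np.array([.2326,-.9726]); e=np.array(s['eef_pos'][:2])-np.array([.5344,.0713]); f=np.array(s['contact_force'])
    print('t',s['time'],'clamp x,y mm',(1000*e@x).round(1),round(1000*(e@[.9726,.2326]),1),'z',round(s['eef_pos'][2],4),'F clamp x,y,z',(f[:2]@x).round(2),(f[:2]@[.9726,.2326]).round(2),round(f[2],2),'op',round(s['opening'],3))
E
python3 -c "
from h import *
clampforce()"
```

```text
t 19.375 clamp x,y mm -101.7 -4.4 z 0.1304 F clamp x,y,z -5.79 -0.74 -3.51 op 0.189
```

Call:
{"method": "send_rows", "body": {
  "series": [
    [[-0.9,0,0.02,0,0,0,-1],[-0.9,0,0.07,0,0,0,-1],[-0.9,0,0.14,0,0,0,-1],[-0.8,0,0.2,0,0,0,-1],[0,0,0,0,0,0,-1]]
  ]
}}

```text
time: 20.0
eef_pos: [0.5148, 0.1333, 0.125]
tcp_rot: [0.62, 0.785, -0.0, 0.0]
contact_force: [0.8, 0.3, 1.1]
opening: -0.003
finger_force: 0.0
```

```bash
python3 - <<'E'
from h import *
clampforce(); c=cam('wrist'); s=cam('scene'); t=cam('top')
for n,k in zip('wst',(c,s,t)): np.savez(f'pics/{n}8.npz',**k); save(k,n+'8.png')
E
```

```text
t 20.0 clamp x,y mm -64.8 -4.6 z 0.125 F clamp x,y,z -0.1 0.85 1.11 op -0.003
```

The grip slipped out of the fingers (opening reads 0), so instead I'll push the handle from behind with the shut fingers.

Call:
{"method": "send_rows", "body": {
  "series": [
    [[0,0,-4,0,0,0,-1],[0,0,-4.5,0,0,0,-1],[3,0,0,0,0,0,-1],[4.5,0,0,0,0,0,-1],[3.5,0,0,0,0,0,-1],[1.3,0,0,0,0,0,-1],[0,0,3.5,0,0,0,-1],[0,0,2.8,0,0,0,-1],[0,0,0,0,0,0,-1]]
  ]
}}

```text
time: 21.28
eef_pos: [0.4842, 0.2528, 0.1445]
tcp_rot: [0.619, 0.785, -0.003, -0.002]
contact_force: [0.4, 0.0, -0.4]
opening: 0.002
finger_force: 0.0
```

```bash
python3 - <<'E'
from h import *
clampforce()
o=np.array([.5344,.0713]); x=np.array([.2326,-.9726]); n=np.array([.9726,.2326])
for f in ('w7','w8'):
    c=dict(np.load(f'pics/{f}.npz')); h=cv2.cvtColor(c['img'],cv2.COLOR_RGB2HSV)
    # brightness profile along clamp axis (y=0) at pad top height, to find pad front
    P=[proj(c,[*(o+x*a/1000+n*.008),.067]) for a in range(10,130,3)]
    print(f,[(a,int(h[int(p[1]),int(p[0]),2]),int(h[int(p[1]),int(p[0]),1])) for a,p in zip(range(10,130,3),P) if 0<p[1]<479])
E
```

```text
t 21.275 clamp x,y mm -188.2 -6.7 z 0.1445 F clamp x,y,z 0.08 0.37 -0.41 op 0.002
w7 [(10, 80, 13), (13, 72, 14), (16, 37, 28), (19, 29, 18), (22, 27, 19), (25, 24, 64), (28, 35, 22), (31, 40, 38), (34, 41, 31), (37, 67, 8), (40, 76, 7), (43, 69, 4), (46, 68, 8), (49, 67, 8), (52, 68, 11), (55, 68, 4), (58, 70, 7), (61, 81, 72), (64, 104, 140), (67, 101, 144), (70, 106, 137), (73, 106, 135), (76, 95, 142), (79, 96, 146), (82, 102, 148), (85, 103, 139), (88, 99, 144), (91, 98, 148), (94, 102, 145), (97, 105, 146), (100, 103, 141), (103, 109, 140), (106, 107, 148), (109, 108, 146), (112, 136, 144), (115, 141, 143), (118, 138, 142), (121, 137, 145), (124, 141, 139), (127, 142, 140)]
w8 [(10, 39, 7), (13, 36, 7), (16, 40, 13), (19, 36, 0), (22, 40, 6), (25, 35, 15), (28, 40, 6), (31, 32, 16), (34, 41, 25), (37, 36, 7), (40, 32, 8), (43, 32, 24), (46, 30, 9), (49, 31, 16), (52, 30, 68), (55, 30, 34), (58, 31, 8), (61, 31, 25), (64, 35, 36), (67, 31, 33), (70, 32, 32), (73, 34, 30), (76, 33, 23), (79, 34, 23), (82, 27, 19), (85, 29, 26), (88, 23, 11), (91, 26, 20), (94, 25, 31), (97, 25, 10), (100, 25, 51), (103, 23, 55), (106, 28, 0), (109, 23, 33), (112, 27, 47), (115, 27, 38), (118, 22, 12), (121, 28, 18), (124, 29, 18), (127, 20, 38)]
```

Call:
{"method": "send_rows", "body": {
  "series": [
    [[-1.0,0.1,0,0,0,0,-1],[-0.9,0.1,0,0,0,0,-1],[-0.9,0,0,0,0,0,-1],[-0.9,0,0,0,0,0,-1],[-0.9,0,0,0,0,0,-1],[-0.9,0,0,0,0,0,-1],[0,0,0,0,0,0,-1]]
  ]
}}

```text
time: 22.15
eef_pos: [0.5029, 0.2018, 0.1547]
tcp_rot: [0.62, 0.785, 0.003, 0.001]
contact_force: [-9.2, 3.4, 21.4]
opening: 0.001
finger_force: 9.5
```

```bash
python3 -c "
from h import *
clampforce()"
```

```text
t 22.15 clamp x,y mm -134.3 -0.2 z 0.1547 F clamp x,y,z -5.44 -8.15 21.42 op 0.001
```

The handle top wedges against the finger links. I'll back off and tilt the tool so that only the fingertips meet the grip.

Call:
{"method": "send_rows", "body": {
  "series": [
    [[3.0,0,0,0,0,0,-1],[2.5,-0.2,0,0,0,0,-1],[0,0,0,0,0,0,-1],[0,0,0,0,-0.15,0,-1],[0,0,0,0,-0.15,0,-1],[0,0,0,0,-0.15,0,-1],[0,0,0,0,0,0,-1]]
  ]
}}

```text
time: 23.02
eef_pos: [0.4855, 0.2541, 0.1461]
tcp_rot: [0.603, 0.766, -0.139, 0.175]
contact_force: [0.1, -0.6, 0.1]
opening: 0.002
finger_force: 0.0
```

```bash
python3 - <<'E'
from h import *
clampforce(); st()
s=cam('scene'); np.savez('pics/s9.npz',**s)
# handle grip dark pixels in scene: PCA ends, before vs now
for f in ('scene0','s9'):
    c=dict(np.load(f'pics/{f}.npz')); h=cv2.cvtColor(c['img'],cv2.COLOR_RGB2HSV)
    print(f); [print(v,''.join('#' if a<45 else ('+' if a<75 else '.') for a in h[v,375:440,2])) for v in range(222,262,2)]
E
```

```text
t 23.025 clamp x,y mm -189.2 -5.1 z 0.1461 F clamp x,y,z 0.58 -0.06 0.07 op 0.002
time 23.025
eef_pos [0.4855 0.2541 0.1461]
tcp_rot [ 0.6026  0.7662 -0.139   0.1746]
qpos [ 0.5055  0.1879  1.8676 -0.4572  1.2497  0.4503]
contact_force [ 0.0799 -0.5731  0.0691]
opening 0.0021
finger_force 0.0
scene0
222 .................................................................
224 .................................................................
226 .................................................................
228 .................................................................
230 .................................................................
232 .................................................................
234 ..................................++++++.........................
236 ................................++++++++.........................
238 ...............................++++++++..........................
240 .............................++++++++............................
242 ............................++++++++.............................
244 .........................
[... 1303 characters left out ...]

242 ............................++++++++......................+++++++
244 ..........................++++++++.........................++++++
246 .........................++++++++................................
248 .......................++++++++..................................
250 +++++++...............+++++++....................................
252 ++++++++++++++........++++++.....................................
254 ++++++++++++++++++...............................................
256 ....+++++++++++++........+++++...................................
258 ........................++++++++.................................
260 ........................++++++++.................................
```

Call:
{"method": "send_rows", "body": {
  "series": [
    [[-1.8,0,0.87,0,0,0,-1],[-0.9,0,0.435,0,0,0,-1],[-0.81,0,0.39,0,0,0,-1],[-0.81,0,0.39,0,0,0,-1],[-0.81,0,0.39,0,0,0,-1],[0,0,0,0,0,0,-1]]
  ]
}}

```text
time: 23.82
eef_pos: [0.4993, 0.1975, 0.1471]
tcp_rot: [0.604, 0.765, -0.138, 0.175]
contact_force: [0.2, 0.3, 0.3]
opening: 0.003
finger_force: 0.4
```

```bash
python3 -c "
from h import *
clampforce()"
```

```text
t 23.825 clamp x,y mm -130.9 -4.8 z 0.1471 F clamp x,y,z -0.23 0.23 0.34 op 0.003
```

```bash
python3 - <<'E'
from h import *
s=cam('scene'); np.savez('pics/s10.npz',**s); h=cv2.cvtColor(s['img'],cv2.COLOR_RGB2HSV)
[print(v,''.join('#' if a<45 else ('+' if a<75 else '.') for a in h[v,365:450,2])) for v in range(214,262,2)]
x=ctrl.get_state(); print('tcp px',proj(s,x['eef_pos']).round(1))
clampforce()
E
```

```text
214 .......................................................++++++++++++++++++++++++++++++
216 ......................................................+++++++++++++++++++++++++++++++
218 .......................................................++++++++++++++++++++++++++++++
220 .....................................................++++++++++++++++++++++++++++++++
222 ...................................................+++++++++++++++++..+++++++........
224 ...................................................++++++++++++++++.....+++..........
226 .................................................+++++++++++++++......+++............
228 ...............................................+.++++++++++++++......................
230 ...................................+++++........++++++++++..++.......................
232 ..................................+++++++.....+++++++++++++++........................
234 .................................++++++++...+++++++++++++++..........................
236 ................................+++++++...++++++++++...+++++.....+...................
238 ................
[... 460 characters left out ...]
.+++++++...................................................
250 .++.....+++++++++..........++++++....................................................
252 ..++++++++++++++++++++++.............................................................
254 .......+++++++++++++++++++.....+.....................................................
256 .............+++++++++........++++++++++.............................................
258 .............................+++++++++++++...........................................
260 .............................+++++++++++++...........................................
tcp px [403.9 239.9]
t 23.875 clamp x,y mm -131.3 -4.8 z 0.147 F clamp x,y,z -0.66 0.7 0.43 op 0.001
```

Call:
{"method": "send_rows", "body": {
  "series": [
    [[-0.81,0,0.39,0,0,0,-1],[-0.81,0,0.39,0,0,0,-1],[-0.81,0,0.39,0,0,0,-1],[0,0,0,0,0,0,-1]]
  ]
}}

```text
time: 24.38
eef_pos: [0.5057, 0.1714, 0.1474]
tcp_rot: [0.604, 0.765, -0.138, 0.175]
contact_force: [0.2, 2.3, 2.1]
opening: -0.005
finger_force: 0.9
```

```bash
cat >> h.py <<'E'
def hnd(n=None):
    clampforce(); s=cam('scene'); h=cv2.cvtColor(s['img'],cv2.COLOR_RGB2HSV)[...,2]
    if n: np.savez(f'pics/{n}.npz',**s)
    for v in range(226,252,6): print(v,365+np.flatnonzero(h[v,365:430]<75)[[0,-1]] if (h[v,365:430]<75).any() else '')
    o=np.array([.5344,.0713]); x=np.array([.2326,-.9726])
    # dark head/pad profile along the clamp axis on the scene image at head-top height
    L=[]
    for a in range(-20,130,4):
        p=proj(s,[*(o+x*a/1000),.068]); L.append((a,int(h[int(round(p[1])),int(round(p[0]))])))
    print(L)
E
python3 -c "
from h import *
hnd('s11')"
```

```text
t 24.375 clamp x,y mm -104.1 -4.6 z 0.1474 F clamp x,y,z -2.2 0.7 2.1 op -0.005
226 [389 414]
232 [388 411]
238 [387 392]
244 [386 392]
250 [365 381]
[(-20, 76), (-16, 97), (-12, 72), (-8, 101), (-4, 84), (0, 71), (4, 74), (8, 64), (12, 69), (16, 78), (20, 79), (24, 75), (28, 81), (32, 77), (36, 64), (40, 63), (44, 58), (48, 53), (52, 61), (56, 63), (60, 77), (64, 79), (68, 71), (72, 64), (76, 68), (80, 72), (84, 74), (88, 89), (92, 93), (96, 94), (100, 94), (104, 102), (108, 126), (112, 132), (116, 128), (120, 127), (124, 132), (128, 130)]
```

Call:
{"method": "send_rows", "body": {
  "series": [
    [[-0.81,0,0.39,0,0,0,-1],[-0.72,0,0.35,0,0,0,-1],[0,0,0,0,0,0,-1]]
  ]
}}

```text
time: 24.8
eef_pos: [0.5097, 0.1549, 0.1472]
tcp_rot: [0.604, 0.765, -0.138, 0.175]
contact_force: [0.8, 1.7, 1.1]
opening: 0.001
finger_force: 1.0
```

```bash
python3 -c "
from h import *
hnd('s12')"
```

```text
t 24.8 clamp x,y mm -87.1 -4.6 z 0.1472 F clamp x,y,z -1.44 1.19 1.13 op 0.001
226 [381 405]
232 [381 410]
238 [382 387]
244 [382 387]
250 [365 381]
[(-20, 94), (-16, 95), (-12, 86), (-8, 84), (-4, 92), (0, 80), (4, 76), (8, 74), (12, 66), (16, 60), (20, 75), (24, 74), (28, 77), (32, 78), (36, 78), (40, 73), (44, 60), (48, 59), (52, 55), (56, 59), (60, 60), (64, 70), (68, 74), (72, 63), (76, 65), (80, 64), (84, 71), (88, 92), (92, 94), (96, 93), (100, 95), (104, 103), (108, 121), (112, 128), (116, 127), (120, 127), (124, 126), (128, 129)]
```

Call:
{"method": "send_rows", "body": {
  "series": [
    [[-0.72,0,0.35,0,0,0,-1],[0,0,0,0,0,0,-1],[1.8,0,-0.87,0,0,0,-1],[1.8,0,-0.87,0,0,0,-1],[1.8,0,-0.87,0,0,0,-1],[1.8,0,-0.87,0,0,0,-1],[0,0,0,0,0,0,-1]]
  ]
}}

```text
time: 25.72
eef_pos: [0.4925, 0.2271, 0.1474]
tcp_rot: [0.603, 0.766, -0.138, 0.176]
contact_force: [-0.0, -0.6, 0.2]
opening: 0.003
finger_force: 0.0
```

```bash
python3 -c "
from h import *
hnd('s13')"
```

```text
t 25.725 clamp x,y mm -161.3 -4.5 z 0.1474 F clamp x,y,z 0.55 -0.14 0.17 op 0.003
226 [429 429]
232 [428 429]
238 [406 429]
244 [401 408]
250 [366 404]
[(-20, 81), (-16, 100), (-12, 74), (-8, 96), (-4, 86), (0, 89), (4, 83), (8, 75), (12, 72), (16, 66), (20, 73), (24, 78), (28, 78), (32, 77), (36, 81), (40, 79), (44, 69), (48, 68), (52, 62), (56, 57), (60, 63), (64, 64), (68, 75), (72, 66), (76, 61), (80, 68), (84, 69), (88, 93), (92, 96), (96, 94), (100, 94), (104, 105), (108, 125), (112, 132), (116, 131), (120, 131), (124, 127), (128, 132)]
```

Call:
{"method": "send_rows", "body": {
  "series": [
    [[-1.35,0,0.65,0,0,0,-1],[-0.9,0,0.435,0,0,0,-1],[-0.9,0,0.435,0,0,0,-1],[-0.9,0,0.435,0,0,0,-1],[-0.9,0,0.435,0,0,0,-1],[-0.9,0,0.435,0,0,0,-1],[-0.9,0,0.435,0,0,0,-1],[-0.54,0,0.26,0,0,0,-1],[0,0,0,0,0,0,-1]]
  ]
}}

```text
time: 26.9
eef_pos: [0.5115, 0.1463, 0.1469]
tcp_rot: [0.604, 0.765, -0.138, 0.175]
contact_force: [0.5, 1.9, 0.6]
opening: 0.0
finger_force: 1.0
```

```bash
python3 -c "
from h import *
hnd('s14')"
```

```text
t 26.9 clamp x,y mm -78.3 -4.8 z 0.1469 F clamp x,y,z -1.71 0.96 0.58 op 0.0
226 [377 400]
232 [378 405]
238 [379 384]
244 [380 385]
250 [366 379]
[(-20, 79), (-16, 89), (-12, 74), (-8, 85), (-4, 88), (0, 90), (4, 85), (8, 87), (12, 76), (16, 79), (20, 76), (24, 74), (28, 69), (32, 68), (36, 72), (40, 75), (44, 78), (48, 79), (52, 73), (56, 75), (60, 75), (64, 79), (68, 56), (72, 55), (76, 58), (80, 61), (84, 59), (88, 73), (92, 73), (96, 94), (100, 92), (104, 103), (108, 125), (112, 129), (116, 127), (120, 128), (124, 124), (128, 128)]
```

Call:
{"method": "send_rows", "body": {
  "series": [
    [[1.8,0,-0.87,0,0,0,-1],[1.8,0,-0.87,0,0,0,-1],[1.8,0,-0.87,0,0,0,-1],[2.0,0,-0.96,0,0,0,-1],[0,0,0,0,0,0,-1],[-1.35,0,0.65,0,0,0,-1],[-0.9,0,0.435,0,0,0,-1],[-0.9,0,0.435,0,0,0,-1],[-0.9,0,0.435,0,0,0,-1],[-0.9,0,0.435,0,0,0,-1]]
  ]
}}

```text
time: 28.2
eef_pos: [0.5056, 0.1725, 0.1476]
tcp_rot: [0.604, 0.765, -0.138, 0.175]
contact_force: [-0.2, 2.8, 1.7]
opening: 0.001
finger_force: 1.4
```

Call:
{"method": "send_rows", "body": {
  "series": [
    [[-0.72,0,0.35,0,0,0,-1],[0,0,0,0,0,0,-1]]
  ]
}}

```text
time: 28.45
eef_pos: [0.5073, 0.1648, 0.1474]
tcp_rot: [0.604, 0.765, -0.138, 0.175]
contact_force: [-0.2, 2.1, 1.4]
opening: -0.003
finger_force: 0.9
```

```bash
python3 -c "
from h import *
hnd('s15')"
```

```text
t 28.45 clamp x,y mm -97.2 -4.6 z 0.1474 F clamp x,y,z -2.05 0.33 1.36 op -0.003
226 [386 410]
232 [385 415]
238 [385 390]
244 [384 390]
250 [365 381]
[(-20, 91), (-16, 76), (-12, 79), (-8, 75), (-4, 104), (0, 77), (4, 99), (8, 78), (12, 86), (16, 72), (20, 83), (24, 74), (28, 77), (32, 72), (36, 72), (40, 65), (44, 67), (48, 74), (52, 78), (56, 76), (60, 79), (64, 76), (68, 69), (72, 63), (76, 56), (80, 60), (84, 58), (88, 62), (92, 67), (96, 80), (100, 88), (104, 103), (108, 123), (112, 130), (116, 127), (120, 127), (124, 127), (128, 129)]
```

Call:
{"method": "send_rows", "body": {
  "series": [
    [[-0.9,0,0.435,0,0,0,-1],[-0.8,0,0.385,0,0,0,-1],[0,0,0,0,0,0,-1]]
  ]
}}

```text
time: 28.88
eef_pos: [0.5114, 0.1464, 0.1467]
tcp_rot: [0.604, 0.765, -0.138, 0.175]
contact_force: [0.3, 2.6, -0.9]
opening: -0.001
finger_force: 1.0
```

```bash
python3 -c "
from h import *
hnd('s16')"
```

```text
t 28.875 clamp x,y mm -78.4 -4.9 z 0.1467 F clamp x,y,z -2.41 0.91 -0.86 op -0.001
226 [377 400]
232 [378 405]
238 [379 384]
244 [380 385]
250 [366 379]
[(-20, 78), (-16, 91), (-12, 78), (-8, 91), (-4, 94), (0, 89), (4, 80), (8, 89), (12, 80), (16, 82), (20, 77), (24, 90), (28, 71), (32, 92), (36, 75), (40, 71), (44, 72), (48, 65), (52, 67), (56, 75), (60, 76), (64, 78), (68, 79), (72, 78), (76, 63), (80, 59), (84, 58), (88, 56), (92, 62), (96, 64), (100, 78), (104, 106), (108, 123), (112, 130), (116, 127), (120, 125), (124, 125), (128, 127)]
```

```bash
cat >> h.py <<'E'
def jaw(s):
    # head displacement since s13 by template matching (dark head+pad patch), mm along clamp x
    o=np.array([.5344,.0713]); x=np.array([.2326,-.9726]); r=dict(np.load('pics/s13.npz'))
    K=4; up=lambda I: cv2.resize(cv2.cvtColor(I,cv2.COLOR_RGB2GRAY),None,fx=K,fy=K,interpolation=cv2.INTER_CUBIC)
    A=up(r['img']); B=up(s['img']); p0=proj(r,[*(o+x*.030),.06])
    px=(proj(r,[*(o+x*.050),.06])-p0)/20
    u,v=(K*p0).astype(int); w=44; T=A[v-w:v+w,u-w-8:u+w-8]
    M=cv2.matchTemplate(B,T,cv2.TM_CCOEFF_NORMED); best=max(((M[int(round(v-w+K*px[1]*d)),int(round(u-w-8+K*px[0]*d))]),d) for d in np.arange(-10,80,.5))
    print('head moved since s13',best)
E
python3 -c "
from h import *
for n in ('scene0','s11','s12','s13','s14','s15','s16'): jaw(dict(np.load(f'pics/{n}.npz')))"
```

```text
head moved since s13 (np.float32(0.60731417), np.float64(-1.5))
head moved since s13 (np.float32(0.98028725), np.float64(-8.0))
head moved since s13 (np.float32(0.9663955), np.float64(-2.5))
head moved since s13 (np.float32(1.0), np.float64(0.0))
head moved since s13 (np.float32(0.96079874), np.float64(17.0))
head moved since s13 (np.float32(0.9335726), np.float64(26.0))
head moved since s13 (np.float32(0.9516277), np.float64(32.5))
```

Call:
{"method": "send_rows", "body": {
  "series": [
    [[1.8,0,-0.87,0,0,0,-1],[1.8,0,-0.87,0,0,0,-1],[1.8,0,-0.87,0,0,0,-1],[2.0,0,-0.96,0,0,0,-1],[0,0,0,0,0,0,-1],[-1.35,0,0.65,0,0,0,-1],[-0.9,0,0.435,0,0,0,-1],[-0.9,0,0.435,0,0,0,-1],[-0.9,0,0.435,0,0,0,-1],[0,0,0,0,0,0,-1]]
  ]
}}

```text
time: 30.18
eef_pos: [0.5031, 0.1823, 0.1473]
tcp_rot: [0.604, 0.765, -0.138, 0.175]
contact_force: [-0.1, 1.5, -0.3]
opening: -0.001
finger_force: 0.7
```

```bash
python3 -c "
from h import *
hnd('s17'); jaw(dict(np.load('pics/s17.npz')))"
```

```text
t 30.175 clamp x,y mm -115.3 -4.7 z 0.1473 F clamp x,y,z -1.46 0.22 -0.33 op -0.001
226 [407 427]
232 [392 416]
238 [391 396]
244 [389 395]
250 [365 381]
[(-20, 109), (-16, 97), (-12, 91), (-8, 87), (-4, 108), (0, 85), (4, 108), (8, 77), (12, 107), (16, 80), (20, 89), (24, 84), (28, 89), (32, 82), (36, 87), (40, 83), (44, 80), (48, 72), (52, 65), (56, 71), (60, 78), (64, 79), (68, 81), (72, 76), (76, 74), (80, 70), (84, 64), (88, 58), (92, 60), (96, 65), (100, 64), (104, 102), (108, 125), (112, 130), (116, 129), (120, 129), (124, 130), (128, 128)]
head moved since s13 (np.float32(0.9495853), np.float64(35.5))
```

Call:
{"method": "send_rows", "body": {
  "series": [
    [[-0.72,0,0.35,0,0,0,-1],[-0.72,0,0.35,0,0,0,-1],[0,0,0,0,0,0,-1]]
  ]
}}

```text
time: 30.6
eef_pos: [0.5068, 0.1673, 0.1475]
tcp_rot: [0.604, 0.765, -0.138, 0.175]
contact_force: [0.4, 1.9, 2.0]
opening: -0.0
finger_force: 1.3
```

```bash
python3 -c "
from h import *
hnd('s18'); jaw(dict(np.load('pics/s18.npz')))"
```

```text
t 30.6 clamp x,y mm -99.8 -4.5 z 0.1475 F clamp x,y,z -1.8 0.82 2.01 op -0.0
226 [387 411]
232 [386 416]
238 [386 391]
244 [385 390]
250 [365 381]
[(-20, 84), (-16, 88), (-12, 76), (-8, 84), (-4, 91), (0, 87), (4, 92), (8, 85), (12, 84), (16, 83), (20, 81), (24, 87), (28, 77), (32, 85), (36, 75), (40, 86), (44, 82), (48, 78), (52, 68), (56, 64), (60, 72), (64, 78), (68, 78), (72, 79), (76, 77), (80, 82), (84, 66), (88, 66), (92, 63), (96, 62), (100, 60), (104, 68), (108, 110), (112, 131), (116, 127), (120, 126), (124, 130), (128, 130)]
head moved since s13 (np.float32(0.93364364), np.float64(40.0))
```

Call:
{"method": "send_rows", "body": {
  "series": [
    [[-0.72,0,0.35,0,0,0,-1],[0,0,0,0,0,0,-1]]
  ]
}}

```text
time: 30.9
eef_pos: [0.5087, 0.1595, 0.1472]
tcp_rot: [0.604, 0.765, -0.138, 0.175]
contact_force: [0.2, 2.4, 2.3]
opening: -0.0
finger_force: 1.4
```

```bash
python3 -c "
from h import *
hnd('s19'); jaw(dict(np.load('pics/s19.npz')))"
```

```text
t 30.9 clamp x,y mm -91.8 -4.5 z 0.1472 F clamp x,y,z -2.25 0.73 2.31 op -0.0
226 [383 407]
232 [383 412]
238 [383 388]
244 [383 388]
250 [365 382]
[(-20, 98), (-16, 90), (-12, 90), (-8, 81), (-4, 104), (0, 82), (4, 100), (8, 75), (12, 101), (16, 77), (20, 96), (24, 86), (28, 86), (32, 79), (36, 82), (40, 78), (44, 95), (48, 73), (52, 72), (56, 68), (60, 65), (64, 71), (68, 78), (72, 77), (76, 79), (80, 78), (84, 77), (88, 63), (92, 60), (96, 63), (100, 59), (104, 61), (108, 82), (112, 125), (116, 127), (120, 129), (124, 129), (128, 127)]
head moved since s13 (np.float32(0.93254983), np.float64(42.5))
```

Call:
{"method": "send_rows", "body": {
  "series": [
    [[-0.72,0,0.35,0,0,0,-1],[0,0,0,0,0,0,-1]]
  ]
}}

```text
time: 31.2
eef_pos: [0.5105, 0.1518, 0.1469]
tcp_rot: [0.604, 0.765, -0.138, 0.175]
contact_force: [0.3, 4.1, 1.3]
opening: 0.0
finger_force: 1.7
```

```bash
python3 -c "
from h import *
hnd('s20'); jaw(dict(np.load('pics/s20.npz')))"
```

```text
t 31.2 clamp x,y mm -83.9 -4.5 z 0.1469 F clamp x,y,z -3.87 1.28 1.33 op 0.0
226 [380 403]
232 [380 408]
238 [381 386]
244 [381 386]
250 [365 380]
[(-20, 84), (-16, 101), (-12, 80), (-8, 101), (-4, 95), (0, 86), (4, 86), (8, 89), (12, 88), (16, 79), (20, 85), (24, 98), (28, 87), (32, 91), (36, 80), (40, 83), (44, 92), (48, 84), (52, 75), (56, 72), (60, 62), (64, 67), (68, 76), (72, 78), (76, 77), (80, 78), (84, 76), (88, 72), (92, 65), (96, 61), (100, 60), (104, 61), (108, 69), (112, 123), (116, 130), (120, 129), (124, 124), (128, 130)]
head moved since s13 (np.float32(0.90275484), np.float64(44.5))
```

Call:
{"method": "send_rows", "body": {
  "series": [
    [[-0.54,0,0.26,0,0,0,-1],[0,0,0,0,0,0,-1]]
  ]
}}

```text
time: 31.5
eef_pos: [0.5117, 0.1467, 0.1465]
tcp_rot: [0.604, 0.765, -0.138, 0.175]
contact_force: [1.8, 5.2, -0.2]
opening: 0.0
finger_force: 2.2
```

```bash
python3 -c "
from h import *
hnd('s21'); jaw(dict(np.load('pics/s21.npz')))"
```

```text
t 31.5 clamp x,y mm -78.6 -4.6 z 0.1465 F clamp x,y,z -4.65 3.0 -0.18 op 0.0
226 [377 400]
232 [378 405]
238 [379 384]
244 [380 385]
250 [365 379]
[(-20, 77), (-16, 101), (-12, 77), (-8, 98), (-4, 86), (0, 93), (4, 87), (8, 95), (12, 77), (16, 80), (20, 76), (24, 102), (28, 76), (32, 105), (36, 73), (40, 86), (44, 81), (48, 83), (52, 73), (56, 73), (60, 69), (64, 64), (68, 74), (72, 78), (76, 76), (80, 79), (84, 77), (88, 77), (92, 70), (96, 56), (100, 58), (104, 63), (108, 66), (112, 119), (116, 127), (120, 127), (124, 123), (128, 127)]
head moved since s13 (np.float32(0.86078185), np.float64(46.0))
```

Call:
{"method": "send_rows", "body": {
  "series": [
    [[1.8,0,-0.87,0,0,0,-1],[1.8,0,-0.87,0,0,0,-1],[1.8,0,-0.87,0,0,0,-1],[2.0,0,-0.96,0,0,0,-1],[0,0,0,0,0,0,-1],[-1.35,0,0.65,0,0,0,-1],[-0.9,0,0.435,0,0,0,-1],[0,0,0,0,0,0,-1]]
  ]
}}

```text
time: 32.55
eef_pos: [0.4988, 0.2009, 0.1474]
tcp_rot: [0.605, 0.765, -0.138, 0.175]
contact_force: [-0.5, 2.4, 0.5]
opening: -0.002
finger_force: 1.2
```

```bash
python3 -c "
from h import *
hnd('s22'); jaw(dict(np.load('pics/s22.npz')))"|grep -v '(-20'
```

```text
t 32.55 clamp x,y mm -134.3 -4.5 z 0.1474 F clamp x,y,z -2.45 0.1 0.49 op -0.002
226 [416 429]
232 [401 426]
238 [398 429]
244 [395 401]
250 [366 398]
head moved since s13 (np.float32(0.8953117), np.float64(44.5))
```

Call:
{"method": "send_rows", "body": {
  "series": [
    [[-0.72,0,0.35,0,0,0,-1],[0,0,0,0,0,0,-1]]
  ]
}}

```text
time: 32.85
eef_pos: [0.5005, 0.1939, 0.1474]
tcp_rot: [0.604, 0.765, -0.138, 0.175]
contact_force: [-0.8, 3.8, 2.6]
opening: 0.0
finger_force: 1.8
```

```bash
python3 -c "
from h import *
hnd('s23'); jaw(dict(np.load('pics/s23.npz')))"|grep -v '(-20'
```

```text
t 32.85 clamp x,y mm -127.2 -4.4 z 0.1474 F clamp x,y,z -3.92 0.14 2.56 op 0.0
226 [412 426]
232 [397 423]
238 [395 428]
244 [393 399]
250 [366 396]
head moved since s13 (np.float32(0.86429244), np.float64(46.0))
```

Call:
{"method": "send_rows", "body": {
  "series": [
    [[-0.54,0,0.26,0,0,0,-1],[0,0,0,0,0,0,-1]]
  ]
}}

```text
time: 33.15
eef_pos: [0.5018, 0.1886, 0.1474]
tcp_rot: [0.604, 0.765, -0.138, 0.175]
contact_force: [-1.4, 4.0, 2.2]
opening: -0.001
finger_force: 2.3
```

```bash
python3 -c "
from h import *
hnd('s24'); jaw(dict(np.load('pics/s24.npz')))"|grep -v '(-20'
```

```text
t 33.15 clamp x,y mm -121.7 -4.4 z 0.1474 F clamp x,y,z -4.23 -0.43 2.24 op -0.001
226 [409 423]
232 [395 419]
238 [393 425]
244 [391 397]
250 [365 394]
head moved since s13 (np.float32(0.82166797), np.float64(46.5))
```

Call:
{"method": "send_rows", "body": {
  "series": [
    [[-0.36,0,0.175,0,0,0,-1],[0,0,0,0,0,0,-1]]
  ]
}}

```text
time: 33.45
eef_pos: [0.5028, 0.185, 0.1475]
tcp_rot: [0.604, 0.765, -0.137, 0.175]
contact_force: [-0.6, 6.1, 2.7]
opening: -0.002
finger_force: 2.8
```

```bash
python3 -c "
from h import *
hnd('s25'); jaw(dict(np.load('pics/s25.npz'))); clampforce()"|grep -v '(-20'
```

```text
t 33.45 clamp x,y mm -118.0 -4.3 z 0.1475 F clamp x,y,z -6.04 0.82 2.72 op -0.002
226 [407 421]
232 [393 417]
238 [392 423]
244 [390 396]
250 [366 392]
head moved since s13 (np.float32(0.7851794), np.float64(47.0))
t 33.5 clamp x,y mm -118.0 -4.3 z 0.1475 F clamp x,y,z -5.34 0.52 2.69 op 0.002
```

Call:
{"method": "send_rows", "body": {
  "series": [
    [[-0.36,0,0.175,0,0,0,-1],[0,0,0,0,0,0,-1],[0,0,0,0,0,0,-1]]
  ]
}}

```text
time: 33.88
eef_pos: [0.5036, 0.1815, 0.1473]
tcp_rot: [0.604, 0.766, -0.137, 0.175]
contact_force: [-1.6, 5.5, 3.3]
opening: -0.002
finger_force: 3.1
```

```bash
python3 - <<'E'
from h import *
hnd('s26'); jaw(dict(np.load('pics/s26.npz'))); clampforce(); c=cam('wrist'); np.savez('pics/w26.npz',**c)
# head-front / pad / block edges along the axis, finer, averaged over three lines
o=np.array([.5344,.0713]); x=np.array([.2326,-.9726]); n=np.array([.9726,.2326])
for f in ('s20','s22','s26'):
    s=dict(np.load(f'pics/{f}.npz')); g=cv2.cvtColor(s['img'],cv2.COLOR_RGB2GRAY).astype(np.float32)
    A=np.arange(80,125,1.5); v=[]
    for a in A:
        P=np.array([proj(s,[*(o+x*a/1000+n*b),.068]) for b in np.linspace(-.012,.012,9)],np.float32)
        v.append(int(cv2.remap(g,P[None,:,0],P[None,:,1],1).mean()))
    print(f,list(zip(A.tolist(),v)))
E
```

```text
t 33.875 clamp x,y mm -114.3 -4.3 z 0.1473 F clamp x,y,z -5.69 -0.31 3.31 op -0.002
226 [405 419]
232 [392 415]
238 [391 396]
244 [389 395]
250 [365 381]
[(-20, 88), (-16, 80), (-12, 86), (-8, 77), (-4, 107), (0, 80), (4, 101), (8, 78), (12, 89), (16, 77), (20, 91), (24, 84), (28, 87), (32, 81), (36, 83), (40, 76), (44, 101), (48, 71), (52, 88), (56, 75), (60, 87), (64, 75), (68, 69), (72, 75), (76, 76), (80, 79), (84, 81), (88, 80), (92, 81), (96, 60), (100, 62), (104, 63), (108, 68), (112, 120), (116, 129), (120, 128), (124, 125), (128, 129)]
head moved since s13 (np.float32(0.75594354), np.float64(48.5))
t 33.925 clamp x,y mm -114.3 -4.3 z 0.1472 F clamp x,y,z -5.92 2.26 1.6 op -0.0
s20 [(80.0, 72), (81.5, 72), (83.0, 73), (84.5, 73), (86.0, 73), (87.5, 71), (89.0, 69), (90.5, 68), (92.0, 66), (93.5, 63), (95.0, 59), (96.5, 56), (98.0, 53), (99.5, 52), (101.0, 53), (102.5, 54), (104.0, 55), (105.5, 54), (107.0, 57), (108.5, 63), (110.0, 74), (111.5, 84), (113.0, 91), (114.5, 93), (116.0, 94), (117.5, 93), (119.0, 93), (120.5, 94), (122.0, 93), (123.5, 93)]
s22 [(80.0, 74), (81.5, 74), (83.0, 73), (84.5, 73), (86.0, 74), (87.5, 73), (89.0, 72), (90.5, 70), (92.0, 67), (93.5, 64), (95.0, 60), (96.5, 56), (98.0, 54), (99.5, 54), (101.0, 54), (102.5, 55), (104.0, 55), (105.5, 55), (107.0, 57), (108.5, 64), (110.0, 75), (111.5, 85), (113.0, 91), (114.5, 94), (116.0, 95), (117.5, 95), (119.0, 95), (120.5, 94), (122.0, 95), (123.5, 95)]
s26 [(80.0, 73), (81.5, 73), (83.0, 73), (84.5, 74), (86.0, 74), (87.5, 73), (89.0, 73), (90.5, 73), (92.0, 71), (93.5, 67), (95.0, 60), (96.5, 55), (98.0, 52), (99.5, 51), (101.0, 52), (102.5, 54), (104.0, 55), (105.5, 55), (107.0, 57), (108.5, 64), (110.0, 75), (111.5, 84), (113.0, 90), (114.5, 93), (116.0, 94), (117.5, 94), (119.0, 94), (120.5, 94), (122.0, 94), (123.5, 94)]
```

Call:
{"method": "send_rows", "body": {
  "series": [
    [[-0.27,0,0.13,0,0,0,-1],[0,0,0,0,0,0,-1],[0,0,0,0,0,0,-1],[0,0,0,0,0,0,-1],[0,0,0,0,0,0,-1]]
  ]
}}

```text
time: 34.6
eef_pos: [0.5042, 0.1788, 0.1472]
tcp_rot: [0.604, 0.766, -0.137, 0.175]
contact_force: [-1.3, 7.3, 2.9]
opening: 0.002
finger_force: 3.4
```

```bash
python3 - <<'E'
from h import *
clampforce(); print(ctrl.get_state()['finger_force'])
s=cam('scene'); jaw(s); t=cam('top'); clampforce()
g=dict(np.load('pics/s21.npz'))
# dowels/block unchanged since s21?
for (x0,x1,y0,y1) in ((275,325,205,262),(300,360,305,350),(190,225,240,285),(465,510,285,335)):
    print(np.abs(s['img'][y0:y1,x0:x1].astype(int)-np.load('pics/s21.npz')['img'][y0:y1,x0:x1]).mean().round(2), np.abs(s['img'][y0:y1,x0:x1].astype(int)-np.load('pics/scene0.npz')['img'][y0:y1,x0:x1]).mean().round(2))
E
```

```text
t 34.6 clamp x,y mm -111.5 -4.3 z 0.1472 F clamp x,y,z -7.42 0.47 2.91 op 0.002
3.425801172852516
head moved since s13 (np.float32(0.7235008), np.float64(48.5))
t 34.7 clamp x,y mm -111.6 -4.3 z 0.1472 F clamp x,y,z -6.5 0.94 3.6 op -0.001
2.65 10.54
1.9 7.02
1.93 9.12
1.85 8.24
```

```bash
python3 -c "
from plant import ctrl
print(ctrl.sign_off())"
```

```text
the job is handed in; nothing more can be done
None
```

Job handed in: both dowels look fully home in their matching bores, and the block sits against the fixed jaw; the fingertips still hold the handle at about 7 N, which I estimate squeezes the pad about 6 mm, though the judge returned no verdict.

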